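Sort the setup blocks over the tipping sorter and lock it again

ROBOT

A 6-joint arm with a two-finger parallel gripper is mounted at the origin on a cart in front of the work surface, level with it; the furniture and walls round the work are solid. World frame = base frame: x ahead of the robot, y to its left, z up, the work surface at z = 0. Lengths are in m, angles in rad, forces in N, time in s.
With the tool pointing down it reaches from about 0.325 to 0.875 m from the base axis. Payload 4.4 kg.
Tool frame: the origin (TCP) lies between the finger pads; the fingertips stand arm.finger_overhang ahead of it and the grasp point (between the pads) lies 11 mm behind it (arm.finger_overhang is the distance from the TCP to the fingertips, in m); z points along the fingers, y is the line along which they close (so a half turn about z gives the same grasp; the last joint's range is limited). The gripper opens to 85 mm and grips with 20 to 120 N. Pads are 22 mm wide; open, the fingers measure 114 mm over their backs; the gripper's body (76 mm by 85 mm) begins 54 mm behind the grasp point. The pads swing forward as they close: fully open they stand 13 mm farther back than shut.
Start: joints at [1.091, 0.207, 1.542, -0, 1.393, -0.15], TCP at [0.186, 0.544, 0.239] pointing down, gripper open.
Joint ranges: [-2.73, 2.73], [-0.86, 2.22], [0.23, 2.46], [-1.11, 4.25], [0.08, 2.63], [-2.82, 2.82]. Speed limits (rad/s): [2.79, 2.79, 3.14, 3.14, 3.14, 3.14].

INTERFACE

Orientations are given as a unit quaternion [w, x, y, z].
In Python, from plant import arm, get_image gives the robot as it stands.
- The arm moves only by the tool step_arm, never from a script. Its argument "increments" is one flat list of numbers, 7 for each row, row after row: the turn, a rotation vector about the tool's x, y, z as a fraction of full scale, then the shift along the tool's x, y, z as a fraction of full scale, then the opening, from 0 (shut) to 1 (fully open). In form: [rx, ry, rz, tx, ty, tz, gripper, rx, ry, rz, tx, ty, tz, gripper, ...]. A call has 1 to 20 rows; each row is the pose to reach, as a shift and turn from the pose commanded when the call began, along the tool's axes at that moment, turning the shorter way round; what a row does not reach only later rows make up. Full scale, the value 1, is 0.15 m for a shift and 360 degrees for a turn. A row lasts 1/10 s, in which the tool goes at most 50 mm and 8.59 degrees, less where a joint would pass 70% of its speed; a pose out of reach is approached as far as the arm can. A call with a number of a shift or a turn outside -1 to 1 is refused whole. A call with a gripper value outside its range is refused whole. The fingers move at their own pace and stop on an object; the grip force is fixed at half the most. Time passes only in rows, so rows that repeat a pose let the fingers close. It gives the time, the measured TCP pose, the force, the opening and the grip force at its end, in the units of the state.
- arm.get_state(): the state, without advancing time (a new reading comes with each control period).
- get_image(name): name is "scene" or "top"; returns a dict with "frame" (384x512x3 uint8, blue, green, red), "fx", "fy", "cx", "cy" (pixels), "k1" (the pictures are not rectified: a ray, as slopes to the right and down, at radius r is drawn at 1 + k1 r^2 times it, then the intrinsics apply), "position" and "attitude" of the camera in the world. Camera axes: x right, y up, looking along -z (the intrinsics and any distortion apply to the point x, -y, -z); pixel columns grow to the right and rows downward; lengths in m; the calibration is good to about 2 mm. A picture is of the moment at which its call begins. There is no depth.
- arm.job_done(): hands the job in; it is judged then, once.
The state is a dict: "t": time; "q": joint angles; "joint_vel": joint speeds; "tau": joint torques, N m; "tcp_pos": TCP position; "eef_rot": TCP orientation; "force": force on the tool from outside, world axes, zero at the start; "moment": the same for the moment, N m; "opening": finger opening in m; "grip_force": force on a finger pad.
Only numpy, scipy, OpenCV 4.12 (cv2) and the standard library are available. Lean on these libraries where they do the work, as an engineer would, in place of code of your own. Each camera call takes 0.05 s, during which the arm holds its last target. There are 200 camera calls.

TASK

Unlock the tipping sorter by drawing its lock rod up out of the sorter and standing it in the hole of the wooden parking block. Then set every loose steel setup block on the sorter's tray, one at a time, on the half next to the bin whose hood carries a sample of that kind (plain flat block or slotted block), so that its weight tips the tray and it slides into that bin. When all the blocks are in their bins, push the lock rod fully down into the lock hole again, between the two prongs of the level tray, and leave the other things on the bench where they are.

Things in the scene. Friction and masses are not known exactly. Their poses are not given: they have to be found in the camera images.
- sorter: tipping sorter, fixed to the bench, 372 mm long (its x axis), 118 mm wide, origin on the bench under its middle. A tray rocks on a post in the middle (axis: sorter's y, 112 mm high). At each end a bin with clear panes and a clear hood, top at 150 mm, open only to the tray. A lock pillar 34 x 34 x 70 mm stands at x = 0, y = -78 mm
- tray (a joint): tilt of the tray, rad: 0 level, positive = far end (sorter's +x) down; stops at +-0.5. Floor 150 mm long, 96 mm wide, 122 mm above the bench when level, smooth (blocks slide off at 0.2 rad), side walls 6 mm high. Levels itself in about 2 s when empty; 0.03 N m tips it. Two prongs (8 mm thick, centres 25 mm apart, 84 mm high) reach out over the lock pillar and straddle the rod, which stops the tipping
- tray_near (a point): point on the tray's floor, 40 mm from the pivot on the near (sorter's -x) half; a block set here slides into the near bin. Its axes turn with the tray
- tray_far (a point): point on the tray's floor, 40 mm from the pivot on the far (sorter's +x) half; a block set here slides into the far bin. Its axes turn with the tray
- bin_near (a point): centre of the floor of the near bin (sorter's -x end), inside 115 x 106 mm
- bin_far (a point): centre of the floor of the far bin (sorter's +x end), inside 115 x 106 mm
- sample_flat: sample, fixed on top of the hood of one of the two bins (which one varies): a plain flat steel block 26 x 62 x 16 mm, origin at the centre of its underside (152 mm high), long axis = its y axis = along the sorter. The flat blocks belong in the bin below it
- sample_slotted: sample, fixed on top of the hood of the other bin: a steel block 32 x 64 x 24 mm with a lengthwise slot. Origin at the centre of its underside, long axis = its y axis = along the sorter. The slotted blocks belong in the bin below it
- flat_0: plain flat dark block, 26 x 62 x 16 mm, 0.13 kg: loose steel block, origin at the centre of its underside, long axis = its y axis, lies on the bench with its z axis up at the start; may be absent (no pose)
- flat_1: plain flat dark block, 26 x 62 x 16 mm, 0.13 kg: loose steel block, origin at the centre of its underside, long axis = its y axis, lies on the bench with its z axis up at the start; may be absent (no pose)
- flat_2: plain flat dark block, 26 x 62 x 16 mm, 0.13 kg: loose steel block, origin at the centre of its underside, long axis = its y axis, lies on the bench with its z axis up at the start; may be absent (no pose)
- slotted_0: slotted block, 32 x 64 x 24 mm, with a slot 14 mm wide and 14 mm deep along its top, 0.16 kg: loose steel block, origin at the centre of its underside, long axis = its y axis, lies on the bench with its z axis up at the start; may be absent (no pose)
- slotted_1: slotted block, 32 x 64 x 24 mm, with a slot 14 mm wide and 14 mm deep along its top, 0.16 kg: loose steel block, origin at the centre of its underside, long axis = its y axis, lies on the bench with its z axis up at the start; may be absent (no pose)
- rod: lock rod: steel shaft 10 mm thick and 80 mm long with a round black knob, 22 mm in diameter and 28 mm high, on top; 108 mm in all. Origin at the centre of its lower tip, z axis up along it: the knob's middle is at z = 94 mm. It stands in the lock hole at the start
- lock_hole (a point): centre of the mouth of the lock hole (14 mm wide, chamfered, 42 mm deep) in the top of the lock pillar, 70 mm above the bench; the rod is fully down when its tip is on the bottom, 42 mm below this point. Its x axis is the sorter's x axis
- park: wooden parking block, fixed, 60 x 60 x 36 mm, origin under its middle
- park_hole (a point): centre of the mouth of the hole (15 mm wide, 30 mm deep) in the parking block's top, 36 mm above the bench
- oil_bottle: orange bottle with a yellow cap, 43 x 43 x 124 mm, a loose bystander; origin under its middle
- rouge_tin: flat round white tin, 58 mm in diameter, 23 mm high, a loose bystander; origin under its middle
Not all that is in view belongs to the job. What is shaped like the flat_2 but red is not meant.

How it is judged:
On the way, in this order (a step that is already met when the one before it is completed fails the run):
1. the lock rod stands released in the parking block (z of rod in the frame of park_hole below -0.02 m and horizontal distance between rod and park_hole below 0.008 m and angle between rod's own z axis and vertical below 0.15 rad and contact force between rod and the fingers below 0.1 N), for 0.2 s.
2. every block lies in the bin under its kind's sample (x of flat_0 in the frame of sample_flat between -0.055 and 0.055 m and y of flat_0 in the frame of sample_flat between -0.074 and 0.074 m and height (world z) of each of flat_0, flat_1, flat_2, slotted_0, slotted_1 below 0.08 m and linear speed of each of flat_0, flat_1, flat_2, slotted_0, slotted_1 below 0.03 m/s and x of flat_1 in the frame of sample_flat between -0.055 and 0.055 m and y of flat_1 in the frame of sample_flat between -0.074 and 0.074 m and x of flat_2 in the frame of sample_flat between -0.055 and 0.055 m and y of flat_2 in the frame of sample_flat between -0.074 and 0.074 m and x of slotted_0 in the frame of sample_slotted between -0.055 and 0.055 m and y of slotted_0 in the frame of sample_slotted between -0.074 and 0.074 m and x of slotted_1 in the frame of sample_slotted between -0.055 and 0.055 m and y of slotted_1 in the frame of sample_slotted between -0.074 and 0.074 m), for 0.3 s.
3. the lock rod is fully down in the lock hole (z of rod in the frame of lock_hole below -0.036 m and horizontal distance between rod and lock_hole below 0.008 m and angle between rod's own z axis and vertical below 0.15 rad and value of joint tray between -0.22 and 0.22 rad), for 0.2 s.
At the end, for the whole second after the job is handed in: Every block that is present lies at rest in the bin below the sample of its kind; the lock rod is released, upright and within 6 mm of the bottom of the lock hole, and the tray is level to within 0.22 rad (all of step 2 and all of step 3 and contact force between rod and the fingers below 0.1 N and linear speed of rod below 0.03 m/s); the robot touches nothing.
It fails at once if the oil bottle is moved by more than 5 cm or knocked over (distance of oil_bottle from where it was at the start of the episode above 0.05 m or angle between oil_bottle's own z axis and vertical above 0.6 rad).
It fails at once if the round tin is moved by more than 5 cm (distance of rouge_tin from where it was at the start of the episode above 0.05 m).
Of flat_0, flat_1, flat_2 only 2 to 3 are there at a start; the rules pass over those that are not, and their reading is None.
Of slotted_0, slotted_1 only 1 to 2 are there at a start; the rules pass over those that are not, and their reading is None.
At some moment in a run one of flat_0, flat_1, flat_2, slotted_0, slotted_1 may be knocked a few centimetres aside while the robot is not near it.
It also fails if it takes over 210 s, if anything falls off the work surface, if the arm or the gripper's body presses on something with over 40 N, if the wrist force passes 120 N, or if a joint passes its speed limit or range.

## Working session

There is one attempt and no reset: what is moved stays moved. The work goes in short steps, Python scripts to look and compute and a tool call to move; the robot and the scene stay as the last step left them, time stands still between calls to the robot, and variables do not carry over. Pictures are saved under pics/ and viewed, at most 14 in all, crops included, and the job is handed in when it is done.

Besides the shell and the picture viewer there is one more tool, called after "Call:" as name(argument=value, ...), one argument or row to a line, values as JSON. step_arm: Moves the arm, as the interface text tells. Its arguments: {"type":"object","properties":{"increments":{"type":"array"}},"required":["increments"]}

```bash
mkdir -p pics
cat > h.py <<'E'
import numpy as np, cv2
from scipy.spatial.transform import Rotation as R
from plant import arm, get_image
def quat(q): return R.from_quat([q[1],q[2],q[3],q[0]])
def cal(im): return {k:np.array(im[k]).tolist() for k in im if k!='frame'}
def att(a):
    a=np.array(a); return a if a.shape==(3,3) else quat(a).as_matrix()
def px2w(im,u,v,z):
    d=np.array([(u-im['cx'])/im['fx'],(v-im['cy'])/im['fy']]); s=d.copy()
    for _ in range(20): s=d/(1+im['k1']*(s@s))
    ray=att(im['attitude'])@np.array([s[0],-s[1],-1]); p=np.array(im['position'])
    return p+ray*(z-p[2])/ray[2]
def w2px(im,P):
    c=att(im['attitude']).T@(np.array(P)-np.array(im['position'])); s=np.array([c[0],-c[1]])/-c[2]
    s=s*(1+im['k1']*(s@s)); return s*[im['fx'],im['fy']]+[im['cx'],im['cy']]
def snap(name,fn,crop=None,size=(800,600)):
    im=get_image(name); f=im['frame']
    if crop: x0,y0,x1,y1=crop; f=f[y0:y1,x0:x1]
    k=min(size[0]/f.shape[1],size[1]/f.shape[0]); cv2.imwrite('pics/'+fn,cv2.resize(f,None,fx=k,fy=k,interpolation=cv2.INTER_CUBIC))
    return im
E
python3 - <<'E'
from h import *
for n in('top','scene'):
    im=snap(n,n+'0.png'); print(n,cal(im))
    import pickle; pickle.dump(im,open(n+'0.pkl','wb'))
s=arm.get_state(); print(s, arm.finger_overhang)
E
```

```text
top {'fx': 348.23747647131944, 'fy': 348.23747647131944, 'cx': 255.59441755146088, 'cy': 197.34225596734393, 'k1': -0.04161301793871729, 'position': [0.4827664607207785, -0.04003929079569227, 0.9800691501020301], 'attitude': [0.7092800398675205, 0.03393996454582057, -0.006287670175889702, -0.7040812233371346]}
scene {'fx': 384.58792034517865, 'fy': 384.58792034517865, 'cx': 258.079397078233, 'cy': 197.44401558151716, 'k1': -0.09554453857519984, 'position': [0.20241230613388553, -0.7609756257157081, 0.6150556745164537], 'attitude': [0.8496784471772834, 0.4781858562251794, -0.11600574818990633, -0.1895454818651522]}
{'t': 0.1, 'q': array([ 1.09050130e+00,  2.07415139e-01,  1.54286316e+00,  1.30458645e-05,
        1.39352781e+00, -1.50512458e-01]), 'joint_vel': array([ 0.00074509, -0.00161267, -0.00301916,  0.00024825,  0.00027699,
        0.00163154]), 'tau': array([-6.01146767e-04, -3.84093440e+01, -2.92547017e+01, -1.31879028e-04,
        4.86883626e-03,  1.60946917e-05]), 'tcp_pos': array([0.18589273, 0.54338168, 0.23817156]), 'eef_rot': array([-3.49410311e-04,  1.64146132e-01,  9.86435412e-01, -1.05014362e-03]), 'force': array([-0.19471919,  0.25492734, -0.51135838]), 'moment': array([-8.40149031e-05, -2.26787016e-02,  8.06799848e-02]), 'grip_force': 0.0, 'opening': 0.08532256161125186} 0.008
```

View pics/top0.png

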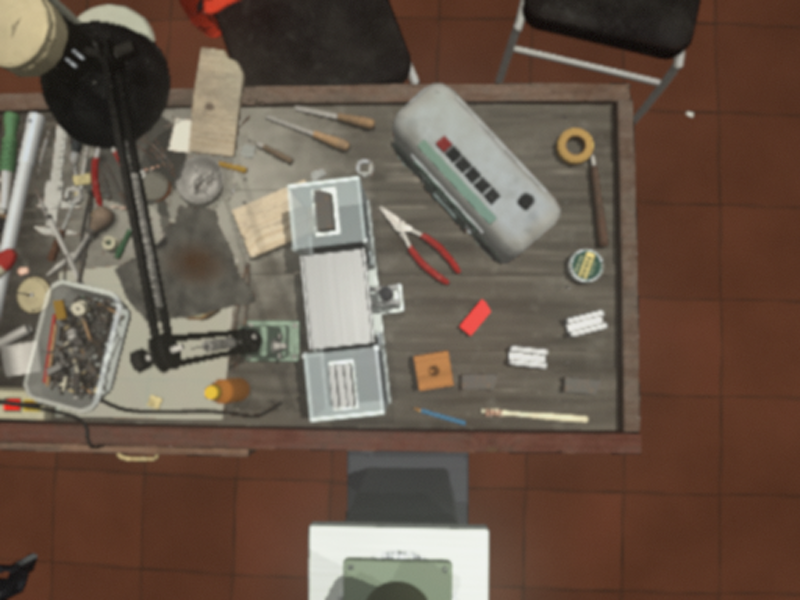

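View pics/scene0.png

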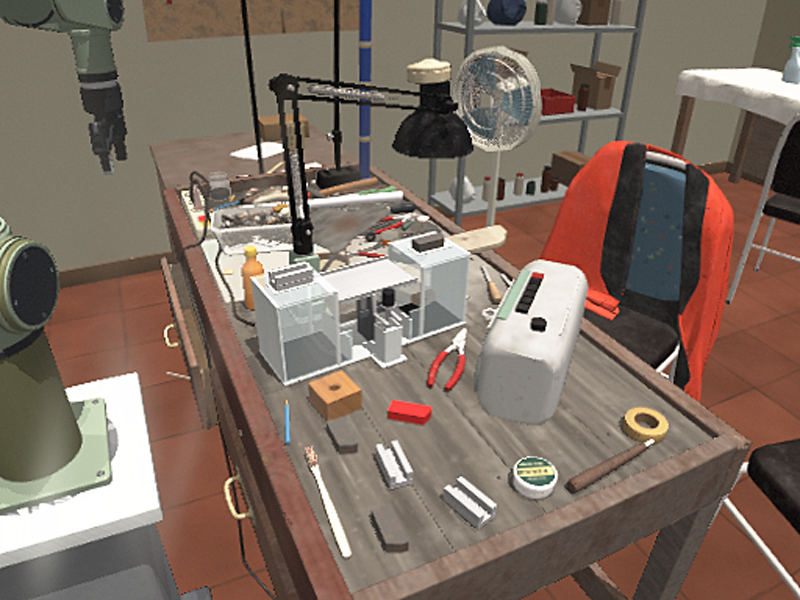

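The top view shows the sorter with the slotted sample on the near hood (342,385) and the flat sample on the far hood (327,212). The rod is at about (386,297) and the park hole at (434,371). Candidates:
- **Flats (dark):** (479,382) and (577,385).
- **Slotted:** (528,357) and (587,322).
- **Red block (475,317):** the decoy.

I'll confirm these in enlarged crops and check for a third flat.

Run:
```python
from h import *; import pickle
im=pickle.load(open('top0.pkl','rb')); f=im['frame'][180:280,230:410]
f=cv2.resize(f,None,fx=4.4,fy=4.4,interpolation=cv2.INTER_CUBIC)
f=np.clip(f.astype(float)*1.5,0,255).astype('uint8')
cv2.imwrite('pics/c1.png',f)
f=im['frame'][50:190,160:410]
cv2.imwrite('pics/c2.png',np.clip(cv2.resize(f,None,fx=3.2,fy=3.2,interpolation=cv2.INTER_CUBIC).astype(float)*1.5,0,255).astype('uint8'))
```

```text
(no output)
```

View pics/c1.png

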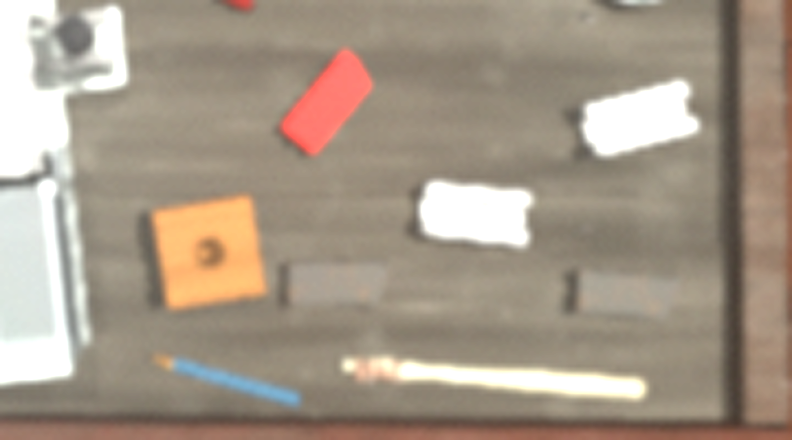

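View pics/c2.png

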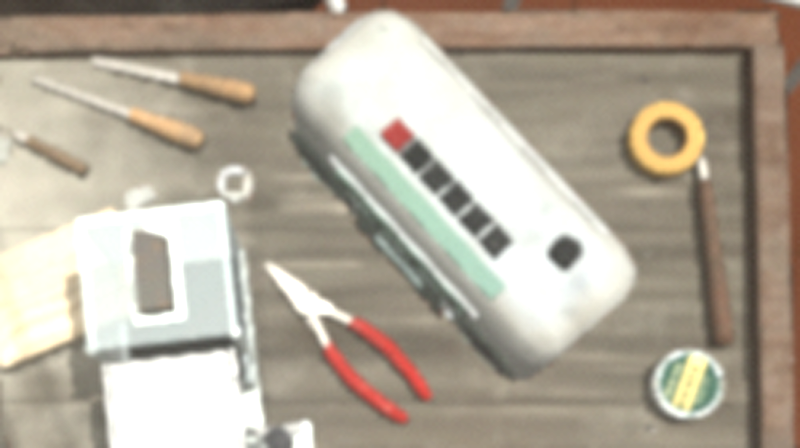

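Run:
```python
from h import *; import pickle
im=pickle.load(open('top0.pkl','rb'))
c=lambda u,v,z:px2w(im,230+(u+.5)/4.4-.5,180+(v+.5)/4.4-.5,z)
o=lambda u,v,z:px2w(im,u/1.5625,v/1.5625,z)
def sh(n,p): print(n,np.round(p,4))
sh('flA',c(337,284,.016)); sh('flA ends',c(388,284,.016)-c(288,285,.016))
sh('flB',c(628,293,.016)); sh('flB ends',c(678,296,.016)-c(580,291,.016))
sh('sl1',c(476,213,.024)); sh('ends',c(530,217,.024)-c(422,210,.024))
sh('sl2',c(641,119,.024)); sh('ends',c(695,106,.024)-c(590,129,.024))
sh('parkhole',c(208,252,.036)); sh('knob(z.136)',c(77,34,.136))
H=[o(309,420,.15),o(385,413,.15),o(361,177,.15),o(288,186,.15)]
for h in H: sh('hood',h)
ctr=sum(H)/4; sh('ctr',ctr); ax=(H[2]+H[3]-H[0]-H[1])/2; sh('ax',ax); a=np.arctan2(ax[1],ax[0]); print('yaw',a,np.degrees(a))
ex=np.array([np.cos(a),np.sin(a),0]); ey=np.array([-ex[1],ex[0],0])
sh('lock',ctr-.078*ey); sh('near',ctr-.04*ex); sh('far',ctr+.04*ex)
k=ctr-.078*ey; k[2]=.136; print(w2px(im,k), 230+77/4.4,180+34/4.4)
```

```text
flA [ 0.4098 -0.1421  0.016 ]
flA ends [ 0.0012 -0.0621  0.    ]
flB [ 0.4058 -0.3225  0.016 ]
flB ends [-0.0026 -0.0607  0.    ]
sl1 [ 0.4549 -0.2269  0.024 ]
ends [-0.0038 -0.0665  0.    ]
sl2 [ 0.5137 -0.329   0.024 ]
ends [ 0.0147 -0.065   0.    ]
parkhole [ 0.43   -0.0612  0.036 ]
knob(z.136) [0.555  0.0141 0.136 ]
hood [0.3585 0.1292 0.15  ]
hood [0.3709 0.0131 0.15  ]
hood [0.7347 0.0543 0.15  ]
hood [0.721 0.169 0.15 ]
ctr [0.5463 0.0914 0.15  ]
ax [0.3632 0.0405 0.    ]
yaw 0.11104165335666713 6.362218087491717
lock [0.5549 0.0139 0.15  ]
near [0.5065 0.087  0.15  ]
far [0.586  0.0958 0.15  ]
[247.20238788 187.39147992] 247.5 187.72727272727272
```

```bash
cat >> h.py <<'E'
def Rot(yaw):  # tool down, tool y axis (closing) at yaw deg
    a=np.radians(yaw); y=np.array([np.cos(a),np.sin(a),0]); z=np.array([0,0,-1.]); return np.column_stack([np.cross(y,z),y,z])
def plan(wps,step=.046):
    "wps: (x,y,z,yaw,grip,hold rows). Prints the calls."
    s=arm.get_state(); p=np.array(s['tcp_pos']); Rm=quat(s['eef_rot']).as_matrix()
    print('t',round(s['t'],2),'at',np.round(p,4),'yaw',round(float(np.degrees(np.arctan2(Rm[1,1],Rm[0,1]))),1))
    rows=[]; cp,cR=p,Rm
    for x,y,z,yaw,g,h in wps:
        tp=np.array([x,y,z]); tR=Rot(yaw)
        dr=R.from_matrix(cR.T@tR).as_rotvec()
        n=max(1,int(np.ceil(np.linalg.norm(tp-cp)/step)),int(np.ceil(np.degrees(np.linalg.norm(dr))/8.4)))
        rows+=[(cp+(tp-cp)*i/n,cR@R.from_rotvec(dr*i/n).as_matrix(),g) for i in range(1,n+1)]+[(tp,tR,g)]*h
        cp,cR=tp,tR
    out=[]; p0,R0=p,Rm
    def flush():
        print('CALL',len(out),'\n[' + ',\n '.join(','.join('%g'%(v+0.) for v in r) for r in out)+']'); out.clear()
    last=None
    for P,Q,g in rows:
        f=lambda:np.round(np.r_[R.from_matrix(R0.T@Q).as_rotvec()/2/np.pi, R0.T@(P-p0)/.15, g],3)
        r=f()
        if len(out)==20 or np.abs(r[:6]).max()>1: flush(); p0,R0=last; r=f()
        out.append(r); last=(P,Q)
    flush()
E
python3 - <<'E'
from h import *; import pickle
T=pickle.load(open('top0.pkl','rb'));S=pickle.load(open('scene0.pkl','rb'))
from scipy.optimize import least_squares
for n,a,b in (('elbow',(155,355),(287,85)),('head',(105,60),(430,130)),('base',(270,340),(302,250))):
    a,b=np.array(a)/1.5625,np.array(b)/1.5625
    r=least_squares(lambda P:np.r_[w2px(T,P)-a,w2px(S,P)-b],[.5,.3,.3]); print(n,r.x.round(3),r.cost)
print('bottle',px2w(T,210/1.5625,392/1.5625,.12),'tin',px2w(T,585/1.5625,266/1.5625,.023))
plan([(.25,.4,.30,71,.55,0),(.33,.1,.30,6.4,.55,0),(.40,-.06,.28,6.4,.55,0),(.555,.014,.24,6.4,.55,2)])
E
```

```text
elbow [0.467 0.234 0.428] 4.799961186361319
head [0.857 0.403 0.278] 28.355944479012585
base [0.475 0.195 0.145] 5.215953688751227
bottle [0.39555049 0.29626004 0.12      ] tin [ 0.61371916 -0.32804466  0.023     ]
t 0.1 at [0.1859 0.5434 0.2382] yaw 71.1
CALL 5 
[0,0,0,-0.178,-0.192,-0.103,0.55,
 0,0,0,-0.357,-0.383,-0.205,0.55,
 0,0,0,-0.535,-0.575,-0.308,0.55,
 0,0,0,-0.714,-0.767,-0.411,0.55,
 0,0,0.023,-0.858,-0.982,-0.41,0.55]
CALL 5 
[0,0,0.022,-0.173,-0.192,0,0.55,
 0,0,0.045,-0.346,-0.385,0,0.55,
 0,0,0.067,-0.519,-0.577,0,0.55,
 0,0,0.09,-0.693,-0.769,0,0.55,
 0,0,0.112,-0.866,-0.961,0,0.55]
CALL 3 
[0,0,0.022,-0.256,-0.034,0,0.55,
 0,0,0.045,-0.513,-0.069,0,0.55,
 0,0,0.045,-0.804,-0.063,0.033,0.55]
CALL 5 
[0,0,0,-0.278,0.086,0.033,0.55,
 0,0,0,-0.556,0.172,0.067,0.55,
 0,0,0,-0.834,0.259,0.1,0.55,
 0,0,0,-0.74,0.529,0.167,0.55,
 0,0,0,-0.646,0.8,0.233,0.55]
CALL 4 
[0,0,0,0.094,0.27,0.067,0.55,
 0,0,0,0.188,0.541,0.133,0.55,
 0,0,0,0.188,0.541,0.133,0.55,
 0,0,0,0.188,0.541,0.133,0.55]
```

Call:
step_arm(
  increments=[0,0,0,-0.178,-0.192,-0.103,0.55,0,0,0,-0.357,-0.383,-0.205,0.55,0,0,0,-0.535,-0.575,-0.308,0.55,0,0,0,-0.714,-0.767,-0.411,0.55,0,0,0.023,-0.858,-0.982,-0.41,0.55],
)

```text
t: 0.6
tcp_pos: [0.2618, 0.3624, 0.3029]
eef_rot: [0.001, 0.237, 0.972, 0.002]
force: [0.7, 0.2, 0.9]
opening: 0.0468
grip_force: 0.0
```

Call:
step_arm(
  increments=[0,0,0.022,-0.173,-0.192,0,0.55,0,0,0.045,-0.346,-0.385,0,0.55,0,0,0.067,-0.519,-0.577,0,0.55,0,0,0.09,-0.693,-0.769,0,0.55,0,0,0.112,-0.866,-0.961,0,0.55],
)

```text
t: 1.1
tcp_pos: [0.3098, 0.1739, 0.3004]
eef_rot: [0.0, 0.558, 0.83, -0.0]
force: [1.2, 0.3, 0.9]
opening: 0.0471
grip_force: 0.0
```

Call:
step_arm(
  increments=[0,0,0.022,-0.256,-0.034,0,0.55,0,0,0.045,-0.513,-0.069,0,0.55,0,0,0.045,-0.804,-0.063,0.033,0.55],
)

```text
t: 1.4
tcp_pos: [0.3474, 0.0591, 0.2962]
eef_rot: [0.001, 0.668, 0.744, 0.001]
force: [0.9, 0.4, 0.4]
opening: 0.047
grip_force: 0.0
```

Run:
```python
from h import *
plan([(.43,-.05,.27,6.4,.55,0),(.555,.014,.20,6.4,.55,1),(.555,.014,.15,6.4,.55,4)])
```

```text
t 1.4 at [0.3474 0.0591 0.2962] yaw 6.2
CALL 6 
[0,0,0,-0.196,0.117,0.044,0.55,
 0,0,0,-0.391,0.234,0.088,0.55,
 0,0,0,-0.587,0.352,0.132,0.55,
 0,0,-0.001,-0.782,0.469,0.175,0.55,
 0,0,-0.001,-0.699,0.687,0.293,0.55,
 0,0,-0.001,-0.615,0.906,0.41,0.55]
CALL 9 
[0,0,0,0.083,0.219,0.117,0.55,
 0,0,0,0.166,0.438,0.233,0.55,
 0,0,0,0.166,0.438,0.233,0.55,
 0,0,0,0.166,0.438,0.4,0.55,
 0,0,0,0.166,0.438,0.567,0.55,
 0,0,0,0.166,0.438,0.567,0.55,
 0,0,0,0.166,0.438,0.567,0.55,
 0,0,0,0.166,0.438,0.567,0.55,
 0,0,0,0.166,0.438,0.567,0.55]
```

Call:
step_arm(
  increments=[0,0,0,-0.196,0.117,0.044,0.55,0,0,0,-0.391,0.234,0.088,0.55,0,0,0,-0.587,0.352,0.132,0.55,0,0,-0.001,-0.782,0.469,0.175,0.55,0,0,-0.001,-0.699,0.687,0.293,0.55,0,0,-0.001,-0.615,0.906,0.41,0.55],
)

```text
t: 2.0
tcp_pos: [0.4937, -0.0178, 0.2337]
eef_rot: [0.0, 0.666, 0.746, 0.0]
force: [0.1, 0.3, -0.4]
opening: 0.0472
grip_force: 0.0
```

Call:
step_arm(
  increments=[0,0,0,0.083,0.219,0.117,0.55,0,0,0,0.166,0.438,0.233,0.55,0,0,0,0.166,0.438,0.4,0.55,0,0,0,0.166,0.438,0.567,0.55,0,0,0,0.166,0.438,0.567,0.55,0,0,0,0.166,0.438,0.567,0.55],
)

```text
t: 2.6
tcp_pos: [0.5544, 0.016, 0.1488]
eef_rot: [-0.001, 0.665, 0.747, -0.001]
force: [0.3, -0.1, 1.1]
opening: 0.0467
grip_force: 0.0
```

Run:
```python
from h import *
im=snap('scene','s1.png',(190,140,330,245)); s=arm.get_state(); print(s['tcp_pos'],s['eef_rot'],s['opening'],s['force'])
plan([(.555,.014,.111,6.4,.55,2),(.555,.014,.111,6.4,0.1,6)])
```

```text
[0.55543591 0.01584732 0.15013956] [4.37034404e-04 6.64852400e-01 7.46974565e-01 3.06737554e-04] 0.04673066211498903 [0.39353475 0.04083313 0.40717145]
t 2.65 at [0.5554 0.0158 0.1501] yaw 6.7
CALL 10 
[0,0,0.001,-0.012,-0.005,0.261,0.55,
 0,0,0.001,-0.012,-0.005,0.261,0.55,
 0,0,0.001,-0.012,-0.005,0.261,0.55,
 0,0,0.001,-0.012,-0.005,0.261,0.1,
 0,0,0.001,-0.012,-0.005,0.261,0.1,
 0,0,0.001,-0.012,-0.005,0.261,0.1,
 0,0,0.001,-0.012,-0.005,0.261,0.1,
 0,0,0.001,-0.012,-0.005,0.261,0.1,
 0,0,0.001,-0.012,-0.005,0.261,0.1,
 0,0,0.001,-0.012,-0.005,0.261,0.1]
```

View pics/s1.png

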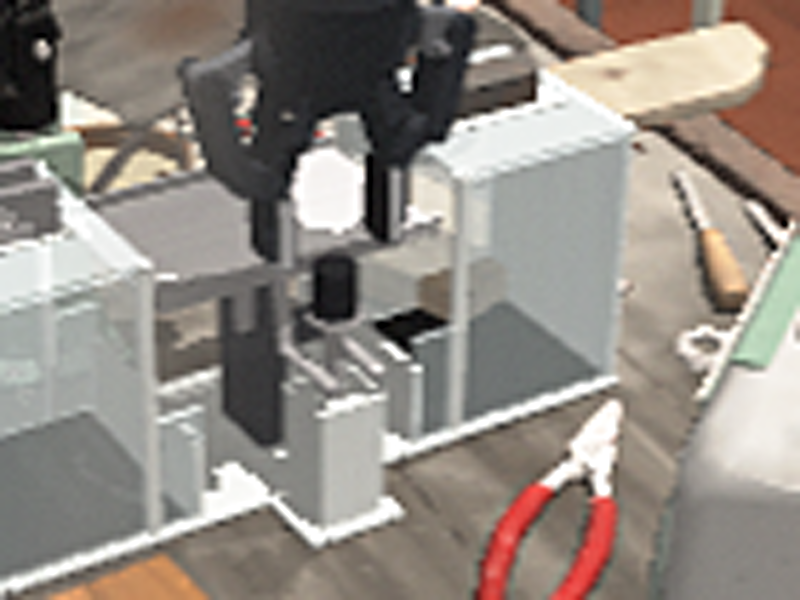

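The crop shows the black knob at (335,288), centred below the finger pads at (275,240) and (385,225). Descending to grip it.

Call:
step_arm(
  increments=[0,0,0,-0.01,-0.005,0.26,0.55,0,0,0,-0.01,-0.005,0.26,0.55,0,0,0,-0.01,-0.005,0.26,0.55,0,0,0,-0.01,-0.005,0.26,0.1,0,0,0,-0.01,-0.005,0.26,0.1,0,0,0,-0.01,-0.005,0.26,0.1,0,0,0,-0.01,-0.005,0.26,0.1,0,0,0,-0.01,-0.005,0.26,0.1],
)

```text
t: 3.45
tcp_pos: [0.5563, 0.0142, 0.1127]
eef_rot: [0.002, 0.665, 0.747, 0.001]
force: [0.5, 1.1, 6.1]
opening: 0.0207
grip_force: 58.8
```

Run:
```python
from h import *
p=arm.get_state()['tcp_pos']; print(p)
x,y,z=p
# lifting: park tip target above hole; rod tip = z-0.083 (from grip at tip .028)
plan([(x,y,z+.02,6.4,.1,0),(x,y,z+.11,6.4,.1,1),(.43,-.0612,z+.11,6.4,.1,3)])
```

```text
[0.55634414 0.01418123 0.11268856]
t 3.45 at [0.5563 0.0142 0.1127] yaw 6.7
CALL 11 
[0.001,0,0.001,0,0.001,-0.133,0.1,
 0.001,0,0.001,0,0.002,-0.433,0.1,
 0.001,0,0.001,-0.001,0.003,-0.733,0.1,
 0.001,0,0.001,-0.001,0.003,-0.733,0.1,
 0.001,0,0.001,-0.101,-0.22,-0.734,0.1,
 0.001,0,0.001,-0.201,-0.444,-0.735,0.1,
 0.001,0,0.001,-0.302,-0.668,-0.736,0.1,
 0.001,0,0.001,-0.402,-0.892,-0.737,0.1,
 0.001,0,0.001,-0.402,-0.892,-0.737,0.1,
 0.001,0,0.001,-0.402,-0.892,-0.737,0.1,
 0.001,0,0.001,-0.402,-0.892,-0.737,0.1]
```

Call:
step_arm(
  increments=[0,0,0,0,0,-0.133,0.1,0,0,0,0,0,-0.433,0.1,0,0,0,0,0,-0.733,0.1,0,0,0,0,0,-0.733,0.1,0,0,0,-0.101,-0.22,-0.735,0.1,0,0,0,-0.201,-0.444,-0.735,0.1,0,0,0,-0.302,-0.668,-0.735,0.1,0,0,0,-0.402,-0.892,-0.735,0.1,0,0,0,-0.402,-0.892,-0.735,0.1,0,0,0,-0.402,-0.892,-0.735,0.1],
)

```text
t: 4.45
tcp_pos: [0.4281, -0.0612, 0.2204]
eef_rot: [0.0, 0.665, 0.747, 0.0]
force: [0.3, 0.2, -0.9]
opening: 0.0204
grip_force: 59.8
```

Run:
```python
from h import *
p=arm.get_state()['tcp_pos']; print(p)
# rod tip to .045: TCP = .1127-.028+.045
plan([(.43,-.0612,.135,6.4,.1,2)])
im=snap('scene','s2.png',(170,190,270,265)); print([(w2px(im,(p[0],p[1],p[2]-.0847))-[170,190])*8,(w2px(im,(.43,-.0612,.036))-[170,190])*8])
```

```text
[ 0.42813567 -0.06116535  0.22037817]
t 4.45 at [ 0.4281 -0.0612  0.2204] yaw 6.6
CALL 4 
[0,0,0,-0.001,0.006,0.285,0.1,
 0,0,0,-0.002,0.012,0.569,0.1,
 0,0,0,-0.002,0.012,0.569,0.1,
 0,0,0,-0.002,0.012,0.569,0.1]
[array([326.27995355, 177.6808654 ]), array([348.4757652 , 453.52168456])]
```

View pics/s2.png

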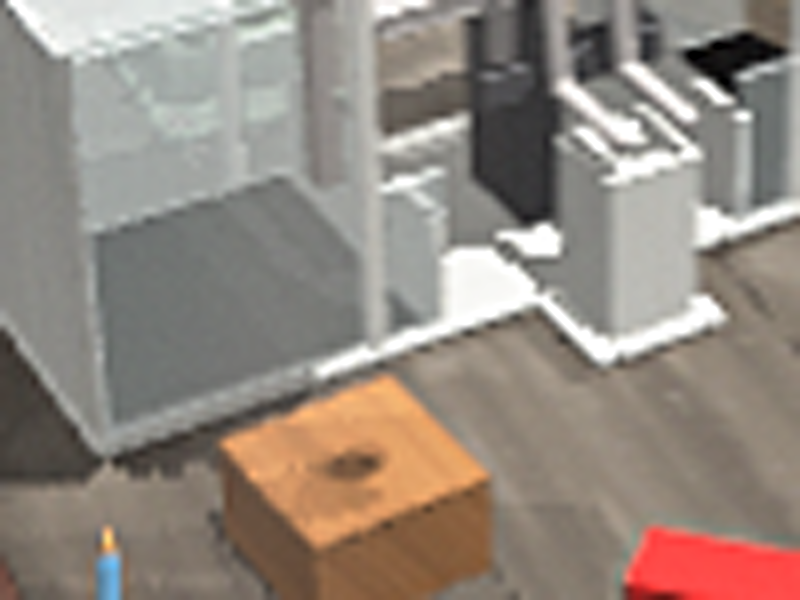

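The rod is the grey strip at x≈318 with its tip at (320,183). The park hole is at (355,462), about 1–3 mm from the prediction. I'll lower to just above the hole and check again.

Call:
step_arm(
  increments=[0,0,0,0,0.012,0.285,0.1,0,0,0,0,0.012,0.545,0.1,0,0,0,0,0.012,0.545,0.1,0,0,0,0,0.012,0.545,0.1],
)

```text
t: 4.9
tcp_pos: [0.4307, -0.0603, 0.1387]
eef_rot: [-0.001, 0.664, 0.747, -0.0]
force: [0.5, 0.1, -0.1]
opening: 0.0205
grip_force: 59.8
```

Run:
```python
from h import *
p=arm.get_state()['tcp_pos']; print(p)
im=snap('scene','s3.png',(185,210,245,255)); k=800/60; o=[185,210]
f=lambda P:((w2px(im,P)-o)*k).round(0)
t=np.array([p[0],p[1],p[2]-.0847]); print(t,f(t),f(t+[0,0,.02]),f((.43,-.0612,.036)),f((.44,-.0612,.036)),f((.43,-.0512,.036)))
```

```text
[ 0.43066494 -0.06029416  0.13867192]
[ 0.43066494 -0.06029416  0.05397192] [378. 406.] [373. 316.] [381. 489.] [433. 475.] [362. 458.]
```

View pics/s3.png

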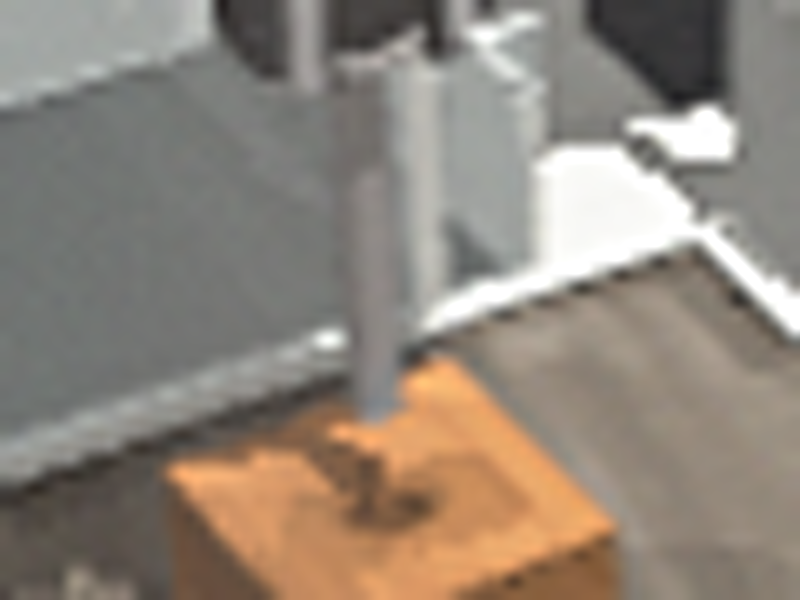

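The rod tip is at (377,409) as predicted. The hole centre is at (396,499) and the block's top centre at (394,497), so the rod needs to shift about 3.5 mm in −y before insertion.

Call:
step_arm(
  increments=[0,0,0,-0.023,0.005,0.04,0.1,0,0,0,-0.023,0.005,0.1,0.1,0,0,0,-0.023,0.005,0.16,0.1,0,0,0,-0.023,0.005,0.2,0.1,0,0,0,-0.023,0.005,0.2,0.1],
)

```text
t: 5.45
tcp_pos: [0.4303, -0.0638, 0.1076]
eef_rot: [-0.001, 0.665, 0.747, -0.001]
force: [-0.8, 0.4, -0.6]
opening: 0.0202
grip_force: 60.1
```

Call:
step_arm(
  increments=[0,0,0,0,0,0.05,0.1,0,0,0,0,0,0.1,0.1,0,0,0,0,0,0.1,0.1,0,0,0,0,0,0.1,0.5,0,0,0,0,0,0.1,0.5,0,0,0,0,0,0.1,0.5,0,0,0,0,0,-0.2,0.5,0,0,0,0,0,-0.5,0.5,0,0,0,0,0,-0.8,0.5,0,0,0,0,0,-0.8,0.5],
)

```text
t: 6.45
tcp_pos: [0.4364, -0.0658, 0.2366]
eef_rot: [0.007, 0.665, 0.747, 0.003]
force: [0.4, -0.6, 0.1]
opening: 0.0427
grip_force: 0.0
```

Run:
```python
from h import *
im=get_image('top'); S=get_image('scene')
a=cv2.resize(im['frame'][180:275,240:410],None,fx=4.4,fy=4.4,interpolation=cv2.INTER_CUBIC)
b=cv2.resize(S['frame'][200:370,150:350],None,fx=3,fy=3,interpolation=cv2.INTER_CUBIC)[:,:]
cv2.imwrite('pics/t2.png',np.clip(cv2.resize(a,None,fx=1,fy=1).astype(float)*1.3,0,255)); cv2.imwrite('pics/s4.png',b)
plan([(.4549,-.2269,.15,-3.3,.65,2),(.4549,-.2269,.012,-3.3,.65,3),(.4549,-.2269,.012,-3.3,.1,5),(.4549,-.2269,.21,-3.3,.1,0)])
```

```text
t 6.55 at [ 0.4325 -0.0645  0.2305] yaw 6.7
CALL 3 
[0,0,0.007,-0.273,0.005,0.135,0.65,
 0,0,0.014,-0.546,0.01,0.269,0.65,
 0,0,0.021,-0.819,0.015,0.404,0.65]
CALL 5 
[0,0,0.007,-0.27,0.041,0.134,0.65,
 0,0,0.007,-0.27,0.041,0.134,0.65,
 0,0,0.007,-0.27,0.041,0.134,0.65,
 0,0,0.007,-0.27,0.041,0.441,0.65,
 0,0,0.007,-0.27,0.04,0.748,0.65]
CALL 14 
[0,0,0,0,0,0.307,0.65,
 0,0,0,0,0,0.307,0.65,
 0,0,0,0,0,0.307,0.65,
 0,0,0,0,0,0.307,0.65,
 0,0,0,0,0,0.307,0.1,
 0,0,0,0,0,0.307,0.1,
 0,0,0,0,0,0.307,0.1,
 0,0,0,0,0,0.307,0.1,
 0,0,0,0,0,0.307,0.1,
 0,0,0,0,0,0.307,0.1,
 0,0,0,0,0,0.043,0.1,
 0,0,0,0,0,-0.221,0.1,
 0,0,0,0,0,-0.485,0.1,
 0,0,0,0,0,-0.749,0.1]
CALL 1 
[0,0,0,0,0,-0.264,0.1][ WARN:0@1.247] global loadsave.cpp:1063 imwrite_ Unsupported depth image for selected encoder is fallbacked to CV_8U.
```

View pics/s4.png

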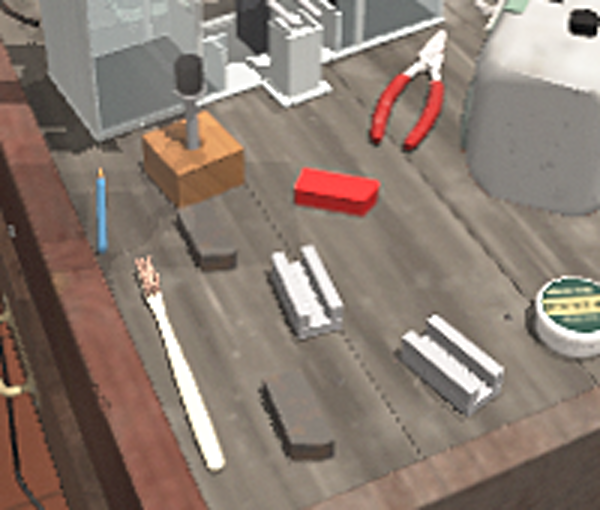

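The rod stands upright in the parking block, with its knob at (188,72) and the hole at (192,138). All four blocks are where they were. Next is slotted block 1, at (307,290) in the crop.

Call:
step_arm(
  increments=[0,0,0.007,-0.273,0.005,0.135,0.65,0,0,0.014,-0.546,0.01,0.269,0.65,0,0,0.021,-0.819,0.015,0.404,0.65],
)

```text
t: 6.85
tcp_pos: [0.4469, -0.1862, 0.1658]
eef_rot: [-0.001, 0.713, 0.701, -0.0]
force: [0.3, 0.2, 1.0]
opening: 0.0556
grip_force: 0.0
```

Call:
step_arm(
  increments=[0,0,0.007,-0.27,0.041,0.134,0.65,0,0,0.007,-0.27,0.041,0.134,0.65,0,0,0.007,-0.27,0.041,0.44,0.65,0,0,0.007,-0.27,0.041,0.59,0.65,0,0,0.007,-0.27,0.041,0.59,0.65],
)

```text
t: 7.35
tcp_pos: [0.4492, -0.2229, 0.0747]
eef_rot: [-0.006, 0.728, 0.686, -0.001]
force: [-1.9, -0.1, 0.1]
opening: 0.0555
grip_force: 0.0
```

Run:
```python
from h import *
plan([(.4549,-.2269,.012,-3.3,.65,2),(.4549,-.2269,.012,-3.3,.1,4),(.4549,-.2269,.1,-3.3,.1,1)])
```

```text
t 7.35 at [ 0.4492 -0.2229  0.0747] yaw -3.4
CALL 12 
[-0.001,-0.001,0,-0.014,0.022,0.209,0.65,
 -0.002,-0.001,0,-0.027,0.044,0.417,0.65,
 -0.002,-0.001,0,-0.027,0.044,0.417,0.65,
 -0.002,-0.001,0,-0.027,0.044,0.417,0.65,
 -0.002,-0.001,0,-0.027,0.044,0.417,0.1,
 -0.002,-0.001,0,-0.027,0.044,0.417,0.1,
 -0.002,-0.001,0,-0.027,0.044,0.417,0.1,
 -0.002,-0.001,0,-0.027,0.044,0.417,0.1,
 -0.002,-0.001,0,-0.027,0.044,0.417,0.1,
 -0.002,-0.001,0,-0.025,0.041,0.124,0.1,
 -0.002,-0.001,0,-0.023,0.038,-0.169,0.1,
 -0.002,-0.001,0,-0.023,0.038,-0.169,0.1]
```

Call:
step_arm(
  increments=[0,0,0,0,0,0.1,0.65,0,0,0,0,0,0.25,0.65,0,0,0,0,0,0.35,0.65,0,0,0,0,0,0.35,0.65,0,0,0,0,0,0.35,0.65],
)

```text
t: 7.85
tcp_pos: [0.4539, -0.2263, 0.0281]
eef_rot: [0.0, 0.728, 0.686, 0.0]
force: [0.4, -0.5, 0.2]
opening: 0.0555
grip_force: 0.0
```

Call:
step_arm(
  increments=[0,0,0,0,0,0.107,0.65,0,0,0,0,0,0.107,0.65,0,0,0,0,0,0.107,0.1,0,0,0,0,0,0.107,0.1,0,0,0,0,0,0.107,0.1,0,0,0,0,0,0.107,0.1,0,0,0,0,0,0.107,0.1,0,0,0,0,0,-0.1,0.1,0,0,0,0,0,-0.4,0.1,0,0,0,0,0,-0.7,0.1,0,0,0,0,0,-0.9,0.1,0,0,0,0,0,-0.9,0.1,0,0,0,0,0,-0.9,0.1],
)

```text
t: 9.15
tcp_pos: [0.4534, -0.2265, 0.1625]
eef_rot: [0.0, 0.728, 0.686, 0.0]
force: [0.3, 0.5, -2.1]
opening: 0.0307
grip_force: 59.5
```

Run:
```python
from h import *
x,y,z=arm.get_state()['tcp_pos']
plan([(.5065,.087,.2,-83.6,.1,3),(.5065,.087,.137,-83.6,.1,2)])
```

```text
t 9.15 at [ 0.4534 -0.2265  0.1625] yaw -3.4
CALL 4 
[0,0,0.022,0.211,0.023,-0.025,0.1,
 0,0,0.045,0.421,0.046,-0.05,0.1,
 0,0,0.067,0.632,0.069,-0.075,0.1,
 0,0,0.089,0.843,0.092,-0.1,0.1]
CALL 5 
[0,0,0.022,0.191,-0.093,-0.025,0.1,
 0,0,0.045,0.381,-0.185,-0.05,0.1,
 0,0,0.067,0.572,-0.278,-0.075,0.1,
 0,0,0.089,0.763,-0.37,-0.1,0.1,
 0,0,0.111,0.954,-0.463,-0.125,0.1]
CALL 8 
[0,0,0.022,0.086,-0.194,-0.025,0.1,
 0,0,0.022,0.086,-0.194,-0.025,0.1,
 0,0,0.022,0.086,-0.194,-0.025,0.1,
 0,0,0.022,0.086,-0.194,-0.025,0.1,
 0,0,0.022,0.086,-0.194,0.185,0.1,
 0,0,0.022,0.086,-0.194,0.395,0.1,
 0,0,0.022,0.086,-0.194,0.395,0.1,
 0,0,0.022,0.086,-0.194,0.395,0.1]
```

Call:
step_arm(
  increments=[0,0,0.022,0.211,0.023,-0.1,0.1,0,0,0.045,0.421,0.046,-0.18,0.1,0,0,0.067,0.632,0.069,-0.225,0.1,0,0,0.089,0.843,0.092,-0.225,0.1],
)

```text
t: 9.55
tcp_pos: [0.4739, -0.0997, 0.1943]
eef_rot: [-0.001, 0.89, 0.455, -0.001]
force: [0.7, 0.7, -0.9]
opening: 0.0308
grip_force: 59.3
```

Call:
step_arm(
  increments=[0,0,0.022,0.191,-0.093,0,0.1,0,0,0.045,0.381,-0.185,0,0.1,0,0,0.067,0.572,-0.278,0,0.1,0,0,0.089,0.763,-0.37,0,0.1,0,0,0.111,0.954,-0.463,0,0.1],
)

```text
t: 10.05
tcp_pos: [0.4992, 0.0571, 0.1928]
eef_rot: [-0.001, 0.992, 0.124, -0.003]
force: [1.0, -0.7, -1.2]
opening: 0.0308
grip_force: 59.3
```

Call:
step_arm(
  increments=[0,0,0.022,0.086,-0.194,0,0.1,0,0,0.022,0.086,-0.194,0.2,0.1,0,0,0.022,0.086,-0.194,0.3,0.1,0,0,0.022,0.086,-0.194,0.3,0.1,0,0,0.022,0.086,-0.194,0.3,0.1],
)

```text
t: 10.55
tcp_pos: [0.5049, 0.0871, 0.149]
eef_rot: [-0.0, 0.998, 0.058, -0.002]
force: [0.7, -0.3, -0.5]
opening: 0.0309
grip_force: 59.4
```

Run:
```python
from h import *
snap('scene','s5.png',(150,120,310,240)); 
plan([(.5065,.087,.137,-83.6,.1,2)])
```

```text
t 10.6 at [0.506  0.087  0.1503] yaw -83.4
CALL 3 
[0,0,0.001,0.004,0,0.088,0.1,
 0,0,0.001,0.004,0,0.088,0.1,
 0,0,0.001,0.004,0,0.088,0.1]
```

View pics/s5.png

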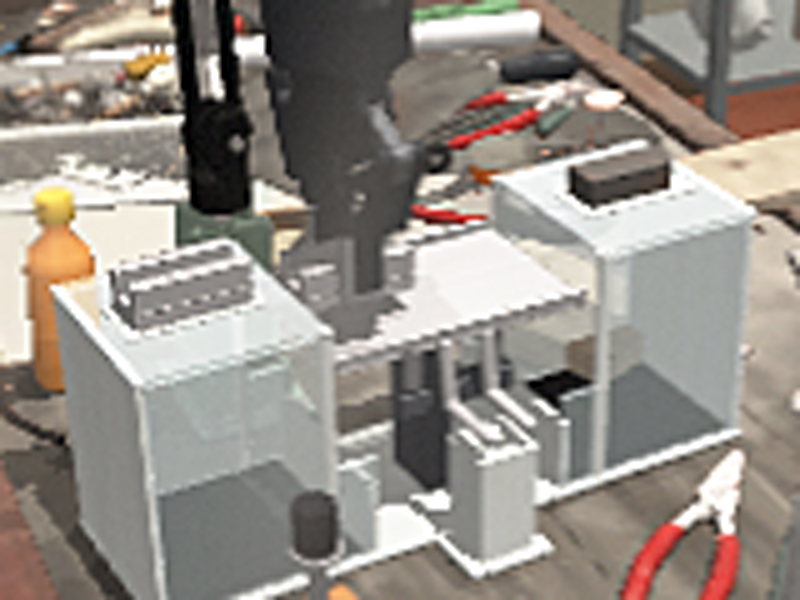

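The block is held above the near half of the tray at about (330,290), lined up along it. Lowering and releasing.

Call:
step_arm(
  increments=[0,0,0,0,0,0.04,0.1,0,0,0,0,0,0.08,0.1,0,0,0,0,0,0.08,0.1,0,0,0,0,0,0.08,0.55,0,0,0,0,0,0.08,0.55,0,0,0,0,0,0.08,0.55,0,0,0,0,0,0.08,0.55,0,0,0,0,0,-0.1,0.55,0,0,0,0,0,-0.4,0.55,0,0,0,0,0,-0.4,0.55,0,0,0,0,0,-0.4,0.55,0,0,0,0,0,-0.4,0.55],
)

```text
t: 11.8
tcp_pos: [0.5056, 0.0872, 0.21]
eef_rot: [-0.0, 0.998, 0.058, -0.001]
force: [0.1, 0.6, -0.7]
opening: 0.0469
grip_force: 0.0
```

Run:
```python
from h import *
snap('scene','s6.png',(150,150,350,370)); 
im=get_image('top'); im0=__import__('pickle').load(open('top0.pkl','rb'))
d=cv2.absdiff(im['frame'],im0['frame']).max(2)
for n,x,y in(('flA',.4098,-.1421),('flB',.4058,-.3225),('sl2',.5137,-.329)):
    u,v=w2px(im,(x,y,.02)).astype(int); print(n,d[v-18:v+19,u-22:u+23].mean().round(2),d[v-18:v+19,u-22:u+23].max())
plan([(.5065,.05,.21,-83.6,.55,0),(.5137,-.329,.10,12.7,.65,3)])
```

```text
flA 3.22 140
flB 1.51 45
sl2 1.26 5
t 11.9 at [0.5052 0.0871 0.2092] yaw -83.3
CALL 4 
[0,0.001,0.001,-0.02,0.247,-0.005,0.55,
 0,0.001,-0.022,-0.04,0.457,0.056,0.65,
 0,0.001,-0.044,-0.061,0.666,0.117,0.65,
 0,0.001,-0.066,-0.081,0.876,0.178,0.65]
CALL 5 
[0,0,-0.022,-0.103,0.183,0.061,0.65,
 0,0,-0.045,-0.207,0.367,0.122,0.65,
 0,0,-0.067,-0.31,0.55,0.183,0.65,
 0,0,-0.089,-0.413,0.734,0.244,0.65,
 0,0,-0.111,-0.517,0.917,0.306,0.65]
CALL 7 
[0,0,-0.022,-0.197,0.074,0.061,0.65,
 0,0,-0.045,-0.395,0.147,0.122,0.65,
 0,0,-0.067,-0.592,0.221,0.183,0.65,
 0,0,-0.089,-0.789,0.295,0.244,0.65,
 0,0,-0.089,-0.789,0.295,0.244,0.65,
 0,0,-0.089,-0.789,0.295,0.244,0.65,
 0,0,-0.089,-0.789,0.295,0.244,0.65]
```

View pics/s6.png

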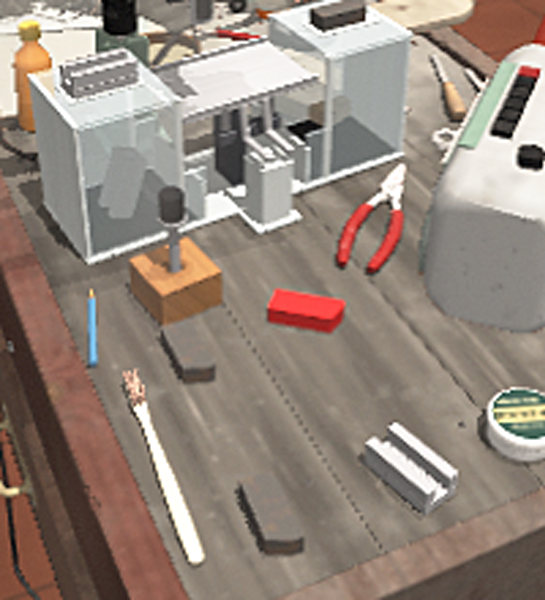

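The slotted block tipped the tray and is in the near bin at (125,180). The tray is levelling and the other blocks haven't moved. Slotted block 2 is next.

Call:
step_arm(
  increments=[0,0.001,0.001,-0.02,0.247,-0.005,0.55,0,0.001,-0.022,-0.04,0.457,0.056,0.65,0,0.001,-0.044,-0.061,0.666,0.117,0.65,0,0.001,-0.066,-0.081,0.876,0.178,0.65],
)

```text
t: 12.3
tcp_pos: [0.5086, -0.0456, 0.1826]
eef_rot: [-0.001, 0.964, 0.265, 0.002]
force: [1.2, 0.9, 0.6]
opening: 0.0558
grip_force: 0.0
```

Call:
step_arm(
  increments=[0,0,-0.022,-0.103,0.183,0.061,0.65,0,0,-0.045,-0.207,0.367,0.122,0.65,0,0,-0.067,-0.31,0.55,0.183,0.65,0,0,-0.089,-0.413,0.734,0.244,0.65,0,0,-0.111,-0.517,0.917,0.306,0.65],
)

```text
t: 12.8
tcp_pos: [0.5116, -0.2033, 0.1362]
eef_rot: [-0.0, 0.816, 0.579, 0.002]
force: [0.2, 0.6, -0.3]
opening: 0.0553
grip_force: 0.0
```

Call:
step_arm(
  increments=[0,0,-0.022,-0.197,0.074,0.061,0.65,0,0,-0.045,-0.395,0.147,0.122,0.65,0,0,-0.067,-0.592,0.221,0.183,0.65,0,0,-0.089,-0.789,0.295,0.244,0.65,0,0,-0.089,-0.789,0.295,0.244,0.65,0,0,-0.089,-0.789,0.295,0.244,0.65,0,0,-0.089,-0.789,0.295,0.244,0.65],
)

```text
t: 13.5
tcp_pos: [0.5144, -0.3275, 0.1005]
eef_rot: [0.001, 0.627, 0.779, 0.003]
force: [0.2, 0.1, -0.5]
opening: 0.0556
grip_force: 0.0
```

Run:
```python
from h import *
im=get_image('scene'); im0=__import__('pickle').load(open('scene0.pkl','rb'))
d=cv2.absdiff(im['frame'],im0['frame']).max(2)
for n,x,y in(('flA',.4098,-.1421),('flB',.4058,-.3225),('sl2',.5137,-.329)):
    u,v=w2px(im,(x,y,.01)).astype(int); print(n,d[v-10:v+11,u-14:u+15].mean().round(2),d[v-10:v+11,u-14:u+15].max())
plan([(.5137,-.329,.012,12.7,.65,3),(.5137,-.329,.012,12.7,.1,4),(.5137,-.329,.15,12.7,.1,1)])
```

```text
flA 9.1 63
flB 15.98 48
sl2 12.91 48
t 13.55 at [ 0.5147 -0.3275  0.1009] yaw 12.4
CALL 14 
[0,0,0,-0.005,-0.006,0.296,0.65,
 0.001,0,-0.001,-0.01,-0.012,0.593,0.65,
 0.001,0,-0.001,-0.01,-0.012,0.593,0.65,
 0.001,0,-0.001,-0.01,-0.012,0.593,0.65,
 0.001,0,-0.001,-0.01,-0.012,0.593,0.65,
 0.001,0,-0.001,-0.01,-0.012,0.593,0.1,
 0.001,0,-0.001,-0.01,-0.012,0.593,0.1,
 0.001,0,-0.001,-0.01,-0.012,0.593,0.1,
 0.001,0,-0.001,-0.01,-0.012,0.593,0.1,
 0.001,0,-0.001,-0.01,-0.012,0.593,0.1,
 0.001,0,-0.001,-0.009,-0.01,0.286,0.1,
 0.001,0,-0.001,-0.009,-0.009,-0.021,0.1,
 0.001,0,-0.001,-0.008,-0.007,-0.327,0.1,
 0.001,0,-0.001,-0.008,-0.007,-0.327,0.1]
```

Call:
step_arm(
  increments=[0,0,0,-0.01,-0.012,0.3,0.65,0,0,-0.001,-0.01,-0.012,0.5,0.65,0,0,-0.001,-0.01,-0.012,0.593,0.65,0,0,-0.001,-0.01,-0.012,0.593,0.65,0,0,-0.001,-0.01,-0.012,0.593,0.1,0,0,-0.001,-0.01,-0.012,0.593,0.1,0,0,-0.001,-0.01,-0.012,0.593,0.1,0,0,-0.001,-0.01,-0.012,0.593,0.1,0,0,-0.001,-0.01,-0.012,0.593,0.1,0,0,-0.001,-0.01,-0.012,0.3,0.1,0,0,-0.001,-0.01,-0.012,0,0.1,0,0,-0.001,-0.01,-0.012,-0.3,0.1,0,0,-0.001,-0.01,-0.012,-0.6,0.1,0,0,-0.001,-0.01,-0.012,-0.6,0.1,0,0,-0.001,-0.01,-0.012,-0.6,0.1],
)

```text
t: 15.05
tcp_pos: [0.5133, -0.3314, 0.193]
eef_rot: [0.003, 0.624, 0.781, 0.003]
force: [-0.2, -0.2, -3.3]
opening: 0.0308
grip_force: 60.0
```

Run:
```python
from h import *
plan([(.5065,.087,.2,-83.6,.1,2),(.5065,.087,.139,-83.6,.1,3),(.5065,.087,.139,-83.6,.55,4),(.5065,.087,.21,-83.6,.55,3)])
```

```text
t 15.05 at [ 0.5133 -0.3314  0.193 ] yaw 12.8
CALL 4 
[0,0,0.022,0.228,0.048,-0.004,0.1,
 0,0,0.045,0.455,0.095,-0.008,0.1,
 0,0,0.067,0.683,0.143,-0.012,0.1,
 0,0,0.089,0.91,0.191,-0.016,0.1]
CALL 4 
[0,0,0.022,0.218,-0.081,-0.004,0.1,
 0,0,0.045,0.436,-0.161,-0.009,0.1,
 0,0,0.067,0.654,-0.242,-0.013,0.1,
 0,0,0.089,0.872,-0.322,-0.017,0.1]
CALL 20 
[0,0,0.022,0.142,-0.184,-0.004,0.1,
 0,0,0.045,0.284,-0.368,-0.009,0.1,
 0,0,0.067,0.425,-0.553,-0.013,0.1,
 0,0,0.089,0.567,-0.737,-0.017,0.1,
 0,0,0.089,0.567,-0.737,-0.017,0.1,
 0,0,0.089,0.567,-0.737,-0.017,0.1,
 0,0,0.089,0.567,-0.737,0.186,0.1,
 0,0,0.089,0.567,-0.738,0.389,0.1,
 0,0,0.089,0.567,-0.738,0.389,0.1,
 0,0,0.089,0.567,-0.738,0.389,0.1,
 0,0,0.089,0.567,-0.738,0.389,0.1,
 0,0,0.089,0.567,-0.738,0.389,0.55,
 0,0,0.089,0.567,-0.738,0.389,0.55,
 0,0,0.089,0.567,-0.738,0.389,0.55,
 0,0,0.089,0.567,-0.738,0.389,0.55,
 0,0,0.089,0.567,-0.738,0.389,0.55,
 0,0,0.089,0.567,-0.737,0.153,0.55,
 0,0,0.089,0.567,-0.737,-0.084,0.55,
 0,0,0.089,0.567,-0.737,-0.084,0.55,
 0,0,0.089,0.567,-0.737,-0.084,0.55]
CALL 1 
[0,0,0,0,0,0,0.55]
```

Call:
step_arm(
  increments=[0,0,0.022,0.228,0.048,-0.05,0.1,0,0,0.045,0.455,0.095,-0.05,0.1,0,0,0.067,0.683,0.143,-0.05,0.1,0,0,0.089,0.91,0.191,-0.05,0.1],
)

```text
t: 15.45
tcp_pos: [0.5084, -0.1892, 0.1958]
eef_rot: [-0.002, 0.817, 0.576, 0.002]
force: [-0.7, -0.8, -2.2]
opening: 0.0307
grip_force: 60.0
```

Call:
step_arm(
  increments=[0,0,0.022,0.218,-0.081,0,0.1,0,0,0.045,0.436,-0.161,0,0.1,0,0,0.067,0.654,-0.242,0,0.1,0,0,0.089,0.872,-0.322,0,0.1],
)

```text
t: 15.85
tcp_pos: [0.5058, -0.0502, 0.1963]
eef_rot: [-0.002, 0.944, 0.329, 0.001]
force: [1.3, -0.4, -1.8]
opening: 0.0308
grip_force: 60.0
```

Call:
step_arm(
  increments=[0,0,0.022,0.142,-0.184,0,0.1,0,0,0.045,0.284,-0.368,0,0.1,0,0,0.067,0.425,-0.553,0,0.1,0,0,0.089,0.567,-0.737,0.1,0.1,0,0,0.089,0.567,-0.737,0.3,0.1,0,0,0.089,0.567,-0.737,0.3,0.1,0,0,0.089,0.567,-0.737,0.3,0.1],
)

```text
t: 16.55
tcp_pos: [0.5035, 0.0873, 0.1523]
eef_rot: [-0.001, 0.998, 0.058, 0.0]
force: [1.0, -1.0, -1.8]
opening: 0.0309
grip_force: 59.9
```

Call:
step_arm(
  increments=[0,0,0,0,0,0.05,0.1,0,0,0,0,0,0.087,0.1,0,0,0,0,0,0.087,0.1,0,0,0,0,0,0.087,0.55,0,0,0,0,0,0.087,0.55,0,0,0,0,0,0.087,0.55,0,0,0,0,0,0.087,0.55,0,0,0,0,0,-0.1,0.55,0,0,0,0,0,-0.4,0.55,0,0,0,0,0,-0.4,0.55,0,0,0,0,0,-0.4,0.55,0,0,0,0,0,-0.4,0.55],
)

```text
t: 17.75
tcp_pos: [0.5044, 0.0874, 0.2135]
eef_rot: [-0.001, 0.998, 0.058, 0.002]
force: [-0.4, -0.5, 0.1]
opening: 0.0467
grip_force: 0.0
```

Run:
```python
from h import *
im=snap('scene','s7.png',(150,150,350,370)); f=im['frame']
# dark flats in scene: mask & compare with start
im0=__import__('pickle').load(open('scene0.pkl','rb'))
d=cv2.absdiff(f,im0['frame']).max(2)
for n,x,y in(('flA',.4098,-.1421),('flB',.4058,-.3225)):
    u,v=w2px(im,(x,y,.01)).astype(int); print(n,d[v-16:v+17,u-22:u+23].mean().round(2),d[v-16:v+17,u-22:u+23].max())
plan([(.5065,.05,.21,-83.6,.55,0),(.4098,-.1421,.15,1.1,.5,3)])
```

```text
flA 4.09 88
flB 3.7 9
t 17.8 at [0.5041 0.0874 0.2129] yaw -83.3
CALL 7 
[0,0,0.001,-0.013,0.25,0.019,0.55,
 0,-0.001,-0.021,-0.085,0.359,0.055,0.5,
 0,-0.001,-0.042,-0.156,0.468,0.091,0.5,
 0,-0.001,-0.063,-0.228,0.576,0.127,0.5,
 0,-0.001,-0.085,-0.3,0.685,0.163,0.5,
 0,-0.001,-0.106,-0.372,0.794,0.199,0.5,
 0,-0.001,-0.128,-0.444,0.903,0.235,0.5]
CALL 8 
[0,0,-0.021,-0.128,0.024,0.036,0.5,
 0,0,-0.043,-0.256,0.048,0.073,0.5,
 0,0,-0.064,-0.384,0.072,0.109,0.5,
 0,0,-0.086,-0.512,0.097,0.145,0.5,
 0,0,-0.107,-0.64,0.121,0.182,0.5,
 0,0,-0.107,-0.64,0.121,0.182,0.5,
 0,0,-0.107,-0.64,0.121,0.182,0.5,
 0,0,-0.107,-0.64,0.121,0.182,0.5]
```

View pics/s7.png

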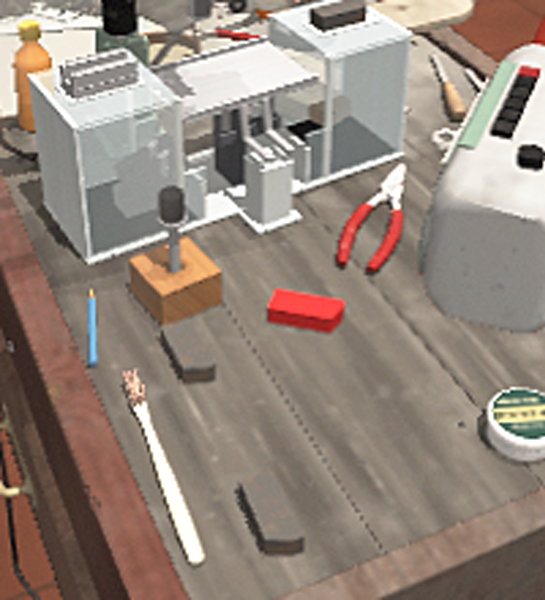

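Both slotted blocks are in the near bin, around (120,180) and (150,165), and the flats are unmoved. Now flat A at (188,352).

Call:
step_arm(
  increments=[0,0,0,-0.013,0.25,0.019,0.55,0,0,-0.021,-0.085,0.359,0.055,0.5,0,0,-0.042,-0.156,0.468,0.091,0.5,0,0,-0.063,-0.228,0.576,0.127,0.5,0,0,-0.085,-0.3,0.685,0.163,0.5,0,0,-0.106,-0.372,0.794,0.199,0.5,0,0,-0.128,-0.444,0.903,0.235,0.5],
)

```text
t: 18.5
tcp_pos: [0.4534, -0.0551, 0.1767]
eef_rot: [-0.001, 0.895, 0.447, 0.002]
force: [0.2, -0.2, 0.0]
opening: 0.0427
grip_force: 0.0
```

Call:
step_arm(
  increments=[0,0,-0.021,-0.128,0.024,0.036,0.5,0,0,-0.043,-0.256,0.048,0.073,0.5,0,0,-0.064,-0.384,0.072,0.109,0.5,0,0,-0.086,-0.512,0.097,0.145,0.5,0,0,-0.107,-0.65,0.14,0.182,0.5,0,0,-0.107,-0.65,0.14,0.182,0.5,0,0,-0.107,-0.65,0.14,0.182,0.5,0,0,-0.107,-0.65,0.14,0.182,0.5],
)

```text
t: 19.3
tcp_pos: [0.4128, -0.1443, 0.1506]
eef_rot: [0.001, 0.7, 0.714, 0.003]
force: [0.8, 0.3, 0.0]
opening: 0.0431
grip_force: 0.0
```

Run:
```python
from h import *
plan([(.4098,-.146,.010,1.1,.5,2)])
```

```text
t 19.3 at [ 0.4128 -0.1443  0.1506] yaw 1.2
CALL 6 
[0,0,0,-0.003,-0.006,0.234,0.5,
 0,0,0,-0.007,-0.013,0.468,0.5,
 0.001,0,0,-0.01,-0.019,0.703,0.5,
 0.001,0,0,-0.013,-0.025,0.937,0.5,
 0.001,0,0,-0.013,-0.025,0.937,0.5,
 0.001,0,0,-0.013,-0.025,0.937,0.5]
```

Call:
step_arm(
  increments=[0,0,0,-0.01,-0.015,0.25,0.5,0,0,0,-0.01,-0.015,0.5,0.5,0,0,0,-0.01,-0.015,0.7,0.5,0,0,0,-0.01,-0.015,0.85,0.5,0,0,0,-0.01,-0.015,0.93,0.5,0,0,0,-0.01,-0.015,0.93,0.5,0,0,0,-0.01,-0.015,0.93,0.05,0,0,0,-0.01,-0.015,0.93,0.05,0,0,0,-0.01,-0.015,0.93,0.05,0,0,0,-0.01,-0.015,0.93,0.05,0,0,0,-0.01,-0.015,0.93,0.05],
)

```text
t: 20.4
tcp_pos: [0.4126, -0.1469, 0.0126]
eef_rot: [0.003, 0.699, 0.715, 0.003]
force: [-0.4, 1.5, 6.0]
opening: 0.0242
grip_force: 61.1
```

Call:
step_arm(
  increments=[0,0,0,0,0,-0.2,0.05,0,0,0,0,0,-0.5,0.05,0,0,0,0,0,-0.8,0.05,0,0,0,0,0,-1,0.05,0,0,0,0,0,-1,0.05,0,0,0,0,0,-1,0.05],
)

```text
t: 21.0
tcp_pos: [0.4104, -0.1466, 0.1615]
eef_rot: [0.002, 0.699, 0.715, 0.003]
force: [-0.5, 0.1, -1.2]
opening: 0.0242
grip_force: 60.3
```

Run:
```python
from h import *
plan([(.47,-.08,.2,-30,.05,0),(.586,.095,.2,-83.6,.05,3)])
```

```text
t 21.0 at [ 0.4104 -0.1466  0.1615] yaw 1.3
CALL 7 
[0,0,0.022,0.109,0.102,-0.063,0.05,
 0,0,0.043,0.218,0.204,-0.127,0.05,
 0.001,0,0.065,0.327,0.306,-0.19,0.05,
 0.001,0,0.087,0.436,0.408,-0.253,0.05,
 0.001,-0.001,0.108,0.6,0.522,-0.252,0.05,
 0.001,-0.001,0.129,0.764,0.637,-0.251,0.05,
 0.001,-0.001,0.151,0.928,0.751,-0.25,0.05]
CALL 7 
[0,0,0.021,0.189,-0.067,0,0.05,
 0,0,0.043,0.377,-0.133,0,0.05,
 0,0,0.064,0.566,-0.2,0,0.05,
 0,0,0.085,0.754,-0.266,0,0.05,
 0,0,0.085,0.754,-0.266,0,0.05,
 0,0,0.085,0.754,-0.266,0,0.05,
 0,0,0.085,0.754,-0.266,0,0.05]
```

Call:
step_arm(
  increments=[0,0,0.022,0.109,0.102,-0.1,0.05,0,0,0.043,0.218,0.204,-0.18,0.05,0,0,0.065,0.327,0.306,-0.25,0.05,0,0,0.087,0.436,0.408,-0.25,0.05,0,0,0.108,0.6,0.522,-0.25,0.05,0,0,0.129,0.764,0.637,-0.25,0.05,0,0,0.151,0.928,0.751,-0.25,0.05],
)

```text
t: 21.7
tcp_pos: [0.5184, -0.0038, 0.1964]
eef_rot: [-0.001, 0.95, 0.314, 0.0]
force: [0.6, 1.1, -1.4]
opening: 0.0244
grip_force: 60.2
```

Call:
step_arm(
  increments=[0,0,0.021,0.189,-0.067,0,0.05,0,0,0.043,0.377,-0.133,0,0.05,0,0,0.064,0.55,-0.2,0,0.05,0,0,0.085,0.735,-0.25,0,0.05,0,0,0.085,0.735,-0.25,0.3,0.05,0,0,0.085,0.735,-0.25,0.3,0.05,0,0,0.085,0.735,-0.25,0.3,0.05],
)

```text
t: 22.4
tcp_pos: [0.5828, 0.0911, 0.1515]
eef_rot: [-0.001, 0.998, 0.055, -0.001]
force: [0.1, -0.9, -1.5]
opening: 0.0243
grip_force: 60.2
```

Run:
```python
from h import *
plan([(.583,.095,.139,-83.6,.05,0)])
```

```text
t 22.4 at [0.5828 0.0911 0.1515] yaw -83.7
CALL 1 
[0,0,0,0.004,-0.025,0.083,0.05]
```

Call:
step_arm(
  increments=[0,0,0,0.004,-0.025,0.04,0.05,0,0,0,0.004,-0.025,0.083,0.05,0,0,0,0.004,-0.025,0.083,0.05,0,0,0,0.004,-0.025,0.083,0.5,0,0,0,0.004,-0.025,0.083,0.5,0,0,0,0.004,-0.025,0.083,0.5,0,0,0,0.004,-0.025,0.083,0.5,0,0,0,0.004,-0.025,-0.1,0.5,0,0,0,0.004,-0.025,-0.4,0.5,0,0,0,0.004,-0.025,-0.4,0.5,0,0,0,0.004,-0.025,-0.4,0.5,0,0,0,0.004,-0.025,-0.4,0.5],
)

```text
t: 23.6
tcp_pos: [0.5849, 0.0949, 0.2145]
eef_rot: [-0.001, 0.998, 0.055, 0.002]
force: [-0.2, 0.1, -0.2]
opening: 0.0427
grip_force: 0.0
```

Run:
```python
from h import *
im=snap('scene','s8.png',(150,130,380,370)); f=im['frame']
im0=__import__('pickle').load(open('scene0.pkl','rb'))
d=cv2.absdiff(f,im0['frame']).max(2)
for n,x,y in(('flB',.4058,-.3225),):
    u,v=w2px(im,(x,y,.01)).astype(int); print(n,d[v-16:v+17,u-22:u+23].mean().round(2),d[v-16:v+17,u-22:u+23].max())
plan([(.57,.03,.2,-83.6,.5,0),(.4058,-.3225,.12,-2.5,.5,3)])
```

```text
flB 4.26 10
t 23.65 at [0.5846 0.0949 0.2139] yaw -83.7
CALL 4 
[0,0,0,-0.072,0.21,0.046,0.5,
 0,-0.001,0,-0.144,0.42,0.092,0.5,
 0,-0.001,-0.023,-0.279,0.641,0.144,0.5,
 0,-0.001,-0.045,-0.414,0.863,0.197,0.5]
CALL 5 
[0,0,-0.023,-0.191,0.175,0.053,0.5,
 0,0,-0.045,-0.383,0.35,0.107,0.5,
 0,0,-0.068,-0.574,0.524,0.16,0.5,
 0,0,-0.09,-0.766,0.699,0.213,0.5,
 0,0,-0.113,-0.957,0.874,0.267,0.5]
CALL 6 
[0,0,-0.023,-0.259,0.008,0.053,0.5,
 0,0,-0.045,-0.518,0.017,0.107,0.5,
 0,0,-0.068,-0.777,0.025,0.16,0.5,
 0,0,-0.068,-0.777,0.025,0.16,0.5,
 0,0,-0.068,-0.777,0.025,0.16,0.5,
 0,0,-0.068,-0.777,0.025,0.16,0.5]
```

View pics/s8.png

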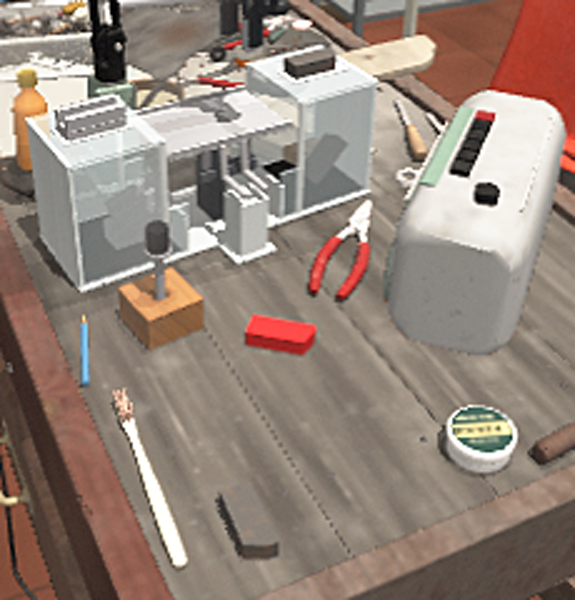

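Flat A is in the far bin at (325,165) and flat B is unmoved at (250,525). Fetching flat B.

Call:
step_arm(
  increments=[0,0,0,-0.072,0.21,0.046,0.5,0,0,0,-0.144,0.42,0.092,0.5,0,0,-0.023,-0.279,0.641,0.144,0.5,0,0,-0.045,-0.414,0.863,0.197,0.5],
)

```text
t: 24.05
tcp_pos: [0.5367, -0.0413, 0.1833]
eef_rot: [-0.001, 0.98, 0.198, 0.002]
force: [-0.4, 0.1, 0.1]
opening: 0.0428
grip_force: 0.0
```

Call:
step_arm(
  increments=[0,0,-0.023,-0.191,0.175,0.053,0.5,0,0,-0.045,-0.383,0.35,0.107,0.5,0,0,-0.068,-0.574,0.524,0.16,0.5,0,0,-0.09,-0.766,0.699,0.213,0.5,0,0,-0.113,-0.957,0.874,0.267,0.5],
)

```text
t: 24.55
tcp_pos: [0.4544, -0.2168, 0.1427]
eef_rot: [-0.001, 0.851, 0.526, 0.002]
force: [0.5, -0.2, 0.2]
opening: 0.0424
grip_force: 0.0
```

Call:
step_arm(
  increments=[0,0,-0.023,-0.259,0.008,0.053,0.5,0,0,-0.045,-0.518,0.017,0.107,0.5,0,0,-0.068,-0.777,0.025,0.16,0.5,0,0,-0.068,-0.777,0.025,0.16,0.5,0,0,-0.068,-0.777,0.025,0.16,0.5,0,0,-0.068,-0.777,0.025,0.16,0.5],
)

```text
t: 25.15
tcp_pos: [0.4069, -0.3205, 0.1193]
eef_rot: [0.0, 0.722, 0.692, 0.003]
force: [0.2, 0.1, -0.2]
opening: 0.0425
grip_force: 0.0
```

Run:
```python
from h import *
im=get_image('scene'); im0=__import__('pickle').load(open('scene0.pkl','rb'))
d=cv2.absdiff(im['frame'],im0['frame']).max(2); u,v=w2px(im,(.4058,-.3225,.01)).astype(int); print(d[v-16:v+17,u-22:u+23].mean().round(2))
plan([(.4058,-.3225,.012,-2.5,.5,0)])
```

```text
13.25
t 25.2 at [ 0.4073 -0.3204  0.1196] yaw -2.4
CALL 3 
[0,0,0,-0.006,-0.004,0.239,0.5,
 0.001,0,0,-0.011,-0.009,0.478,0.5,
 0.001,-0.001,0,-0.017,-0.013,0.717,0.5]
```

Call:
step_arm(
  increments=[0,0,0,-0.01,-0.01,0.25,0.5,0,0,0,-0.015,-0.01,0.5,0.5,0,0,0,-0.015,-0.01,0.65,0.5,0,0,0,-0.015,-0.01,0.718,0.5,0,0,0,-0.015,-0.01,0.718,0.5,0,0,0,-0.015,-0.01,0.718,0.05,0,0,0,-0.015,-0.01,0.718,0.05,0,0,0,-0.015,-0.01,0.718,0.05,0,0,0,-0.015,-0.01,0.718,0.05,0,0,0,-0.015,-0.01,0.718,0.05,0,0,0,-0.015,-0.01,0.5,0.05,0,0,0,-0.015,-0.01,0.2,0.05,0,0,0,-0.015,-0.01,-0.1,0.05,0,0,0,-0.015,-0.01,-0.4,0.05,0,0,0,-0.015,-0.01,-0.5,0.05,0,0,0,-0.015,-0.01,-0.5,0.05,0,0,0,-0.015,-0.01,-0.5,0.05],
)

```text
t: 26.9
tcp_pos: [0.4044, -0.3236, 0.1941]
eef_rot: [0.001, 0.722, 0.692, 0.003]
force: [-0.4, 0.5, -1.4]
opening: 0.0245
grip_force: 60.4
```

Run:
```python
from h import *
plan([(.47,-.15,.2,-50,.05,0),(.584,.095,.2,-83.6,.05,3)])
```

```text
t 26.9 at [ 0.4044 -0.3236  0.1941] yaw -2.4
CALL 5 
[0,0,0.022,0.196,0.065,-0.006,0.05,
 0,0,0.044,0.392,0.129,-0.011,0.05,
 0,0,0.066,0.587,0.194,-0.017,0.05,
 0,-0.001,0.088,0.783,0.259,-0.022,0.05,
 0,-0.001,0.11,0.979,0.324,-0.028,0.05]
CALL 3 
[0,0,0.022,0.192,-0.075,-0.006,0.05,
 0,0,0.038,0.479,-0.163,-0.006,0.05,
 0,0,0.053,0.766,-0.252,-0.006,0.05]
CALL 7 
[0,0,0.016,0.242,-0.178,0,0.05,
 0,0,0.031,0.484,-0.355,0,0.05,
 0,0,0.047,0.726,-0.533,0,0.05,
 0,0,0.062,0.969,-0.71,0,0.05,
 0,0,0.062,0.969,-0.71,0,0.05,
 0,0,0.062,0.969,-0.71,0,0.05,
 0,0,0.062,0.969,-0.71,0,0.05]
```

Call:
step_arm(
  increments=[0,0,0.022,0.196,0.065,-0.02,0.05,0,0,0.044,0.392,0.129,-0.03,0.05,0,0,0.066,0.587,0.194,-0.03,0.05,0,0,0.088,0.783,0.259,-0.03,0.05,0,0,0.11,0.979,0.324,-0.03,0.05],
)

```text
t: 27.4
tcp_pos: [0.4582, -0.1773, 0.197]
eef_rot: [-0.002, 0.915, 0.404, 0.001]
force: [0.2, -0.7, -0.7]
opening: 0.0239
grip_force: 60.4
```

Call:
step_arm(
  increments=[0,0,0.022,0.192,-0.075,0,0.05,0,0,0.038,0.479,-0.163,0,0.05,0,0,0.053,0.766,-0.252,0,0.05],
)

```text
t: 27.7
tcp_pos: [0.507, -0.067, 0.1975]
eef_rot: [-0.002, 0.969, 0.247, 0.001]
force: [1.6, -0.3, -1.3]
opening: 0.0243
grip_force: 60.4
```

Call:
step_arm(
  increments=[0,0,0.016,0.242,-0.178,0,0.05,0,0,0.031,0.484,-0.355,0,0.05,0,0,0.047,0.726,-0.533,0,0.05,0,0,0.062,0.969,-0.71,0,0.05,0,0,0.062,0.969,-0.71,0.3,0.05,0,0,0.062,0.969,-0.71,0.3,0.05,0,0,0.062,0.969,-0.71,0.3,0.05],
)

```text
t: 28.4
tcp_pos: [0.5816, 0.0947, 0.1526]
eef_rot: [-0.001, 0.998, 0.058, -0.001]
force: [0.1, 0.1, -1.8]
opening: 0.0241
grip_force: 60.4
```

Run:
```python
from h import *
plan([(.584,.095,.139,-83.6,.05,0)])
```

```text
t 28.4 at [0.5816 0.0947 0.1526] yaw -83.4
CALL 1 
[0,0,0.001,0.016,0,0.09,0.05]
```

Call:
step_arm(
  increments=[0,0,0,0.008,0,0.05,0.05,0,0,0,0.008,0,0.09,0.05,0,0,0,0.008,0,0.09,0.05,0,0,0,0.008,0,0.09,0.5,0,0,0,0.008,0,0.09,0.5,0,0,0,0.008,0,0.09,0.5,0,0,0,0.008,0,0.09,0.5,0,0,0,0.008,0,-0.1,0.5,0,0,0,0.008,0,-0.4,0.5,0,0,0,0.008,0,-0.4,0.5,0,0,0,0.008,0,-0.4,0.5,0,0,0,0.008,0,-0.4,0.5],
)

```text
t: 29.6
tcp_pos: [0.5847, 0.0949, 0.2155]
eef_rot: [-0.001, 0.998, 0.057, 0.002]
force: [-0.3, -0.7, -1.0]
opening: 0.0425
grip_force: 0.0
```

Run:
```python
from h import *
snap('scene','s9.png',(120,120,320,270)) 
# rod in park centre: placed at tcp (.4303,-.0638)
plan([(.54,-.03,.24,-60,.5,0),(.4305,-.064,.18,6.6,.55,4)])
```

```text
t 29.65 at [0.5844 0.0948 0.2148] yaw -83.4
CALL 9 
[0,0,-0.022,-0.13,0.264,-0.057,0.5,
 0,0,-0.043,-0.259,0.528,-0.113,0.5,
 0,-0.001,-0.065,-0.389,0.793,-0.17,0.5,
 0,-0.001,-0.088,-0.483,0.81,-0.121,0.55,
 0,-0.001,-0.111,-0.577,0.828,-0.071,0.55,
 0,-0.001,-0.134,-0.671,0.846,-0.021,0.55,
 0,-0.001,-0.158,-0.765,0.864,0.028,0.55,
 0,-0.001,-0.181,-0.859,0.881,0.078,0.55,
 0,-0.001,-0.204,-0.953,0.899,0.128,0.55]
CALL 6 
[0,0,-0.023,-0.044,-0.085,0.05,0.55,
 0,0,-0.046,-0.088,-0.17,0.1,0.55,
 0,0,-0.046,-0.088,-0.17,0.1,0.55,
 0,0,-0.046,-0.088,-0.17,0.1,0.55,
 0,0,-0.046,-0.088,-0.17,0.1,0.55,
 0,0,-0.046,-0.088,-0.17,0.1,0.55]
```

View pics/s9.png

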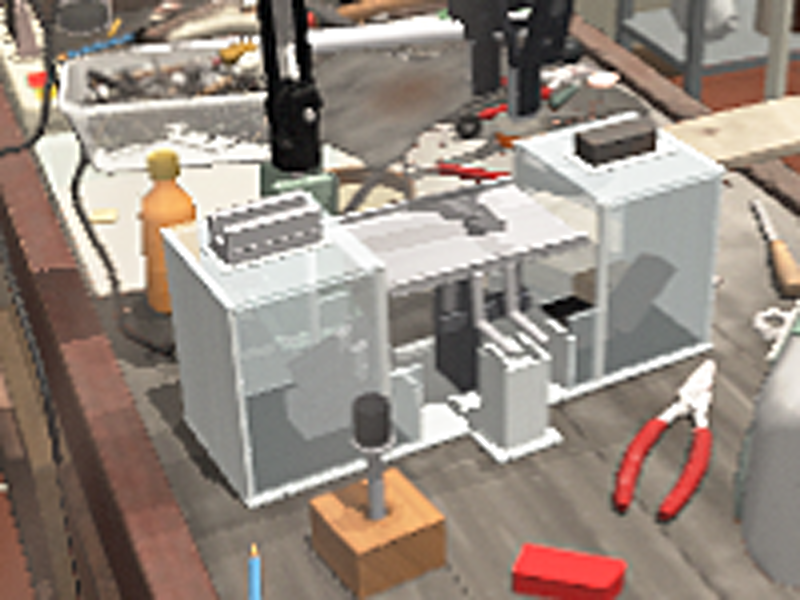

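Seen now: the tray is clear except for the gripper's shadow at (480,215). The near bin holds the slotted blocks around (330,380), and the far bin has a dark shape at (645,290). I'll move back over the rod, then make one composite close-up of both bins to verify all four blocks.

Call:
step_arm(
  increments=[0,0,-0.022,-0.13,0.264,-0.057,0.5,0,0,-0.043,-0.259,0.528,-0.113,0.5,0,0,-0.065,-0.389,0.793,-0.17,0.5,0,0,-0.088,-0.483,0.81,-0.121,0.55,0,0,-0.111,-0.577,0.828,-0.071,0.55,0,0,-0.134,-0.671,0.846,-0.021,0.55,0,0,-0.158,-0.765,0.864,0.028,0.55,0,0,-0.181,-0.859,0.881,0.078,0.55,0,0,-0.204,-0.953,0.899,0.128,0.55],
)

```text
t: 30.55
tcp_pos: [0.4573, -0.0553, 0.1942]
eef_rot: [-0.0, 0.764, 0.645, 0.002]
force: [0.1, 1.1, 0.8]
opening: 0.0466
grip_force: 0.0
```

Call:
step_arm(
  increments=[0,0,-0.023,-0.044,-0.085,0.05,0.55,0,0,-0.046,-0.088,-0.17,0.1,0.55,0,0,-0.046,-0.088,-0.17,0.1,0.55,0,0,-0.046,-0.088,-0.17,0.1,0.55],
)

```text
t: 30.95
tcp_pos: [0.4313, -0.0638, 0.1802]
eef_rot: [0.001, 0.667, 0.745, 0.003]
force: [1.1, 0.3, 0.7]
opening: 0.0473
grip_force: 0.0
```

Run:
```python
from h import *; import pickle
S=get_image('scene')['frame']; T=get_image('top')['frame']; S0=pickle.load(open('scene0.pkl','rb'))['frame']; T0=pickle.load(open('top0.pkl','rb'))['frame']
r=lambda f,c:cv2.resize(f[c[1]:c[3],c[0]:c[2]],(400,300),interpolation=cv2.INTER_CUBIC)
sc=(240,150,308,201); bn=(155,170,223,221); tp=(178,105,258,165)
g=lambda f:np.clip(f.astype(float)*1.8,0,255).astype('uint8')
s8=cv2.imread('pics/s8.png'); k=s8.shape[0]/240; s8f=cv2.resize(s8[int(20*k):int(71*k),int(90*k):int(158*k)],(400,300))
cv2.imwrite('pics/bins.png',np.vstack([np.hstack([g(s8f),g(r(S,sc))]),np.hstack([g(r(T,tp)),g(r(S,bn))])]))
plan([(.4305,-.064,.0937,6.6,.55,0)])
```

```text
t 31.05 at [ 0.4324 -0.064   0.1811] yaw 6.5
CALL 2 
[0.001,0,0,0,-0.008,0.291,0.55,
 0.001,0,0,0.001,-0.016,0.583,0.55]
```

View pics/bins.png

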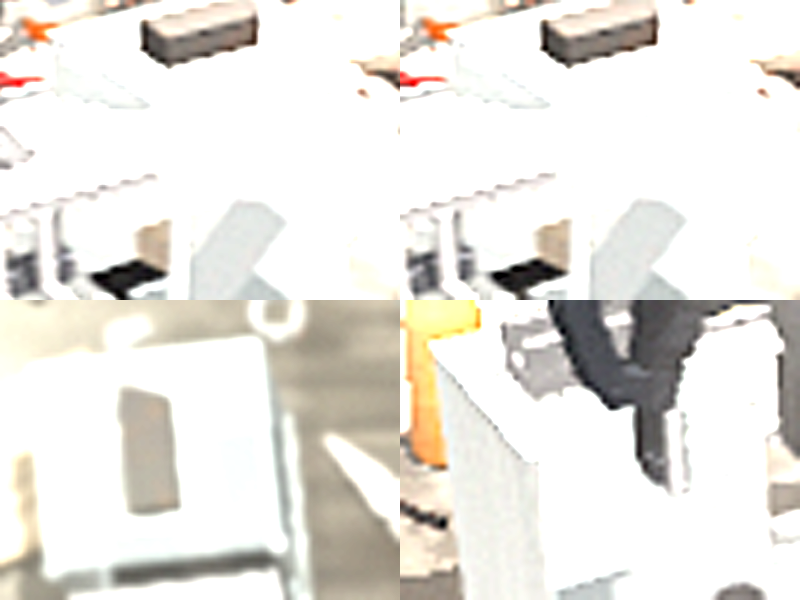

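The composite is overexposed, and the far bin looks the same before and after flat B. I'll locate flat B numerically by differencing the frames.

Run:
```python
from h import *; import pickle
S=get_image('scene')['frame']; im=get_image('top'); T=im['frame']; T0=pickle.load(open('top0.pkl','rb'))['frame']
def blobs(a,b,off,th):
    d=cv2.absdiff(a,b).max(2); m=(d>th).astype('uint8'); n,l,st,c=cv2.connectedComponentsWithStats(m)
    for i in range(1,n):
        if st[i,4]>12: print(off[0]+c[i][0].round(),off[1]+c[i][1].round(),st[i,2:5], 'now',a[l==i].mean(0).round(), 'was',b[l==i].mean(0).round())
s8=cv2.resize(cv2.imread('pics/s8.png'),(230,240),interpolation=cv2.INTER_AREA)
print('scene now vs s8'); blobs(S[130:370,150:380],s8,(150,130),14)
s9=cv2.resize(cv2.imread('pics/s9.png'),(200,150),interpolation=cv2.INTER_AREA)
print('scene s9 vs s8'); blobs(s9[10:,30:],s8[:140,:170],(150,130),8)
print('top now vs start'); blobs(T[90:280,170:410],T0[90:280,170:410],(170,90),12)
```

```text
scene now vs s8
158.0 130.0 [ 8  2 13] now [119. 125. 133.] was [123. 129. 137.]
181.0 132.0 [ 7  6 16] now [155. 187. 207.] was [152. 186. 207.]
211.0 165.0 [  84   74 3345] now [95. 96. 98.] was [149. 156. 162.]
248.0 138.0 [ 25  21 320] now [107. 115. 137.] was [58. 58. 63.]
185.0 143.0 [ 6  4 13] now [117. 124. 129.] was [117. 124. 129.]
269.0 150.0 [10  6 15] now [204. 207. 208.] was [196. 199. 201.]
162.0 163.0 [13 17 66] now [115. 192. 221.] was [106. 160. 188.]
170.0 161.0 [ 7  2 13] now [186. 192. 195.] was [187. 193. 196.]
262.0 178.0 [13  6 26] now [209. 213. 216.] was [216. 220. 224.]
344.0 185.0 [ 5  8 14] now [130. 136. 139.] was [131. 136. 137.]
156.0 203.0 [ 15  19 180] now [112. 124. 135.] was [75. 82. 90.]
179.0 257.0 [  79  102 2383] now [ 90. 101. 121.] was [110. 123. 145.]
262.0 200.0 [12  8 28] now [163. 166. 165.] was [147. 148. 147.]
243.0 204.0 [ 7 12 29] now [216. 219. 222.] was [200. 203. 206.]
252.0 205.0 [ 9 13 40] now [213. 217. 218.] was [195. 199. 200.]
237.0 226.0 [14 16 34] now [210. 213. 213.] was [195. 199. 199.]
226.0 235.0 [ 22  13 104] now [130.
[... 596 characters left out ...]
. 167. 174.]
scene s9 vs s8
245.0 134.0 [ 2  9 16] now [73. 76. 80.] was [62. 65. 68.]
251.0 149.0 [10  5 19] now [117. 122. 126.] was [102. 105. 108.]
264.0 201.0 [10 11 61] now [120. 122. 121.] was [107. 108. 105.]
top now vs start
218.0 129.0 [ 4  5 16] now [156. 162. 156.] was [175. 181. 173.]
246.0 189.0 [ 14  14 142] now [164. 169. 168.] was [109. 113. 113.]
374.0 207.0 [ 32  19 400] now [79. 91. 97.] was [174. 181. 183.]
278.0 254.0 [ 151   71 5224] now [114. 134. 124.] was [ 87. 100. 112.]
221.0 243.0 [ 22  43 694] now [134. 139. 137.] was [169. 175. 173.]
337.0 228.0 [ 30  17 390] now [79. 91. 98.] was [171. 178. 180.]
364.0 245.0 [16 11 89] now [ 86.  99. 105.] was [ 87.  97. 102.]
```

Run:
```python
from h import *; import pickle
I=pickle.load(open('scene0.pkl','rb')); S0=I['frame']
def full(fn,c):
    a=cv2.imread('pics/'+fn); F=S0.copy(); F[c[1]:c[3],c[0]:c[2]]=cv2.resize(a,(c[2]-c[0],c[3]-c[1]),interpolation=cv2.INTER_AREA); return F
s7=full('s7.png',(150,150,350,370)); s8=full('s8.png',(150,130,380,370)); s9=full('s9.png',(120,120,320,270)); S=get_image('scene')['frame']
for n,a,b in (('s8-s7',s8,s7),('s9-s8',s9,s8),('now-s9',S,s9)):
    d=a[168:216,244:306].astype(int).mean(2)-b[168:216,244:306].mean(2); print(n)
    for r in d[::2]: print(''.join('#' if v<-14 else '-' if v<-5 else 'O' if v>14 else '+' if v>5 else '.' for v in r))
ex=np.array([np.cos(.111),np.sin(.111),0]); ey=np.array([-ex[1],ex[0],0]); c=np.array([.5463,.0914,0])
print('px (264,201)->',[( (px2w(I,264,201,z)-c)@np.c_[ex,ey]).round(3) for z in (.02,.05,.1)])
for x in(.075,.186):
    for y in(-.055,.055): print(x,y,w2px(I,c+x*ex+y*ey+[0,0,.01]).round(),w2px(I,c+x*ex+y*ey+[0,0,.15]).round())
```

```text
s8-s7
.+...+.##.+...................................................
-.........--..............-.....-.............................
.----------.-#-...............................................
#---------------.+............................................
###.--------------#---........................................
...-----------##-.++OOOO.-....................................
##-------.++.OOO+.+.--#-......................................
####-..OO..+.-##..##-.........................................
##....---.+-#.....................-#######....................
-.##-.+..........................-##########-.................
..+.-.+.........................-############.................
....--+.......................-############-..................
...+-#.+O+...................-####-#######....................
.OOO-#..++..........+......-##-.OOOO+-##-.....................
..OO-#-.....-...+.......++..+OOOO++OOO+++.....................
..OO+###..........+.+......++O++O++O++........................
....+OO.##-+......+.........+OOO+OO+..........................
#-....-+O+##-.+........
[... 2991 characters left out ...]
......................
O-....--++OO..#OOO-...........................................
+O....##O#.+O+...+OO-.........................................
O.+..O+--OO-.......+..........................--.-+++O........
OO-#---+OO##O...........................----.+.+O.--..........
O-#+++..+O+--....-.........-.......---.+.+O..--.+..-+O.-......
.OO..--......................--.++++++.#-..+.....-+....-......
...........................+++O+.#--...........-+....+-.......
px (264,201)-> [array([ 0.1  , -0.002]), array([ 0.073, -0.043]), array([ 0.028, -0.111])]
0.075 -0.055 [267. 215.] [268. 171.]
0.075 0.055 [247. 198.] [247. 156.]
0.186 -0.055 [298. 204.] [301. 162.]
0.186 0.055 [277. 188.] [279. 148.]
```

The difference images place flat B inside the far bin near its tray end (sorter x≈0.10, y≈0). Flat A leans deeper in the same bin, and the bench no longer holds any block. Now to fetch the rod.

Call:
step_arm(
  increments=[0,0,0,0,-0.01,0.25,0.55,0,0,0,0,-0.01,0.5,0.55,0,0,0,0,-0.01,0.59,0.55,0,0,0,0,-0.01,0.59,0.55,0,0,0,0,-0.01,0.59,0.1,0,0,0,0,-0.01,0.59,0.1,0,0,0,0,-0.01,0.59,0.1,0,0,0,0,-0.01,0.59,0.1,0,0,0,0,-0.01,0.59,0.1],
)

```text
t: 32.1
tcp_pos: [0.4322, -0.0645, 0.094]
eef_rot: [0.003, 0.665, 0.746, 0.003]
force: [-0.6, 0.2, 6.5]
opening: 0.0203
grip_force: 59.2
```

Run:
```python
from h import *
x,y,z=arm.get_state()['tcp_pos']
plan([(x,y,z+.08,6.6,.1,0),(x,y,z+.13,6.6,.1,1),(.555,.014,z+.13,6.6,.1,4)])
```

```text
t 32.1 at [ 0.4322 -0.0645  0.094 ] yaw 6.6
CALL 13 
[0.001,0,0,0,0.003,-0.267,0.1,
 0.001,0,0,0,0.005,-0.533,0.1,
 0.001,0,0,0,0.007,-0.7,0.1,
 0.001,0,0,0,0.008,-0.867,0.1,
 0.001,0,0,0,0.008,-0.867,0.1,
 0.001,0,0,0.106,0.226,-0.865,0.1,
 0.001,0,0,0.213,0.445,-0.863,0.1,
 0.001,0,0,0.32,0.663,-0.861,0.1,
 0.001,0,0,0.426,0.881,-0.859,0.1,
 0.001,0,0,0.426,0.881,-0.859,0.1,
 0.001,0,0,0.426,0.881,-0.859,0.1,
 0.001,0,0,0.426,0.881,-0.859,0.1,
 0.001,0,0,0.426,0.881,-0.859,0.1]
```

Call:
step_arm(
  increments=[0,0,0,0,0,-0.2,0.1,0,0,0,0,0,-0.45,0.1,0,0,0,0,0,-0.7,0.1,0,0,0,0,0,-0.867,0.1,0,0,0,0,0,-0.867,0.1,0,0,0,0.106,0.226,-0.867,0.1,0,0,0,0.213,0.445,-0.867,0.1,0,0,0,0.32,0.663,-0.867,0.1,0,0,0,0.42,0.86,-0.867,0.1,0,0,0,0.425,0.881,-0.867,0.1,0,0,0,0.425,0.881,-0.867,0.1,0,0,0,0.425,0.881,-0.867,0.1],
)

```text
t: 33.3
tcp_pos: [0.5525, 0.0139, 0.222]
eef_rot: [0.0, 0.665, 0.746, 0.002]
force: [0.1, -0.2, -1.9]
opening: 0.02
grip_force: 59.5
```

Run:
```python
from h import *
I=get_image('scene'); p=arm.get_state()['tcp_pos']; print(p)
plan([(.5557,.0137,.165,6.6,.1,0)])
# rod visibility: row profile of brightness at several heights around expected axis
tip=p-[0,0,.0877]
for dz in (.004,.012,.02,.03):
    u,v=w2px(I,tip+[0,0,dz]); r=I['frame'][int(round(v)),int(u)-9:int(u)+10].mean(1).astype(int); print(round(u-int(u)+9,1),v.round(1),r)
```

```text
[0.55252803 0.01371317 0.22245388]
t 33.35 at [0.5525 0.0137 0.2225] yaw 6.5
CALL 2 
[0,0,0,-0.002,0.01,0.192,0.1,
 0.001,0,0,-0.003,0.02,0.383,0.1]
9.2 185.3 [168 172 152 107  96  98  96 112 132 138 140 134 135 141 142 157 158 170
 181]
9.2 182.6 [166 168 166 169 170 159 122 107 130 136 129 130 130 129 130 134 138 118
 138]
9.2 179.8 [165 164 165 166 167 169 146 105 129 136 150 166 157 154 223 254 253 252
 255]
9.2 176.2 [255 254 250 248 250 255 238  94 127 132 138 223 255 250 247 245 245 244
 245]
```

Call:
step_arm(
  increments=[0,0,0,0,0.02,0.1,0.1,0,0,0,0,0.02,0.25,0.1,0,0,0,0,0.02,0.36,0.1,0,0,0,0,0.02,0.36,0.1,0,0,0,0,0.02,0.36,0.1],
)

```text
t: 33.85
tcp_pos: [0.5565, 0.0143, 0.1688]
eef_rot: [0.001, 0.666, 0.746, 0.002]
force: [-0.2, 0.3, -0.4]
opening: 0.0197
grip_force: 59.5
```

Call:
step_arm(
  increments=[0,0,0,0,0,0.05,0.1,0,0,0,0,0,0.1,0.1,0,0,0,0,0,0.14,0.1,0,0,0,0,0,0.14,0.1],
)

```text
t: 34.25
tcp_pos: [0.5565, 0.0148, 0.1472]
eef_rot: [0.001, 0.665, 0.747, 0.002]
force: [-0.6, -0.1, -0.7]
opening: 0.0204
grip_force: 59.5
```

Call:
step_arm(
  increments=[0,0,0,0,0,0.06,0.1,0,0,0,0,0,0.12,0.1,0,0,0,0,0,0.17,0.1,0,0,0,0,0,0.2,0.1,0,0,0,0,0,0.2,0.1,0,0,0,0,0,0.2,0.1],
)

```text
t: 34.85
tcp_pos: [0.5576, 0.0147, 0.1184]
eef_rot: [0.002, 0.665, 0.747, 0.003]
force: [-0.1, 0.4, 0.5]
opening: 0.0204
grip_force: 59.5
```

Call:
step_arm(
  increments=[0,0,0,0,0,0.012,0.1,0,0,0,0,0,0.02,0.1,0,0,0,0,0,0.02,0.1],
)

```text
t: 35.15
tcp_pos: [0.558, 0.0147, 0.1161]
eef_rot: [0.002, 0.665, 0.747, 0.003]
force: [-0.6, -0.1, 0.8]
opening: 0.0202
grip_force: 60.0
```

Call:
step_arm(
  increments=[0,0,0,0,0,0,0.5,0,0,0,0,0,0,0.5,0,0,0,0,0,0,0.5,0,0,0,0,0,-0.2,0.5,0,0,0,0,0,-0.5,0.5,0,0,0,0,0,-0.8,0.5,0,0,0,0,0,-1,0.5,0,0,0,0,0,-1,0.5,0,0,0,0,0,-1,0.5],
)

```text
t: 36.05
tcp_pos: [0.5569, 0.0145, 0.2661]
eef_rot: [0.002, 0.665, 0.747, 0.003]
force: [0.0, 0.6, 0.1]
opening: 0.0426
grip_force: 0.0
```

Run:
```python
from h import *; import pickle
I=get_image('scene'); S=I['frame']; S0=pickle.load(open('scene0.pkl','rb'))['frame']
# lock zone vs start picture: knob at z .108-.136
u,v=w2px(I,(.555,.014,.122)).astype(int); print(u,v)
g=lambda f:f[v-12:v+16:2,u-14:u+15].mean(2).astype(int)
for a,b in zip(g(S),g(S0)): print(''.join('%X'%(x//16) for x in a),' ',''.join('%X'%(x//16) for x in b))
s7=cv2.imread('pics/s7.png'); s=cv2.resize(s7,(200,220),interpolation=cv2.INTER_AREA); 
d=S[175:215,165:225].astype(int).mean(2)-S0[175:215,165:225].mean(2)
for r in d[::2]: print(''.join('#' if v<-14 else '-' if v<-5 else 'O' if v>14 else '+' if v>5 else '.' for v in r))
```

```text
248 190
AAAAAAAAAAAAAAA9DFFFFFFFFFFEE   FFFFFFFFFFFFFFFFFFFFFFFFFFFFF
AAAAAAAAAAAAAAADFFFFFFFFF9787   FFFFFFFFFFFFFFFFFFFFFFFFC8777
AAAAAAAAA99AABFFFF96888888AB8   FFFFFFFFFFFFFFFFFC87777889A99
FFFFFFFFFFE632235889A9ABBBBBB   FFFFFFFFFFC764555899AABBBBBBB
FFFC7787885222222148999ABBBBB   FFFC55778862333332589999ABBBB
8887EFA89A401111115899999999A   8887CFB88A6012332148999999899
52258AA9973111121058999999998   532489A9875011121158988999998
53347A96883111121148889999999   53347A96885111111148888999998
53336A942330111110AD9999AA852   53336A9424400111107A9999AA751
433369A864688967AB88640000111   533369A8646984467BC7630000111
76436995443246679888885101112   76435985443246678777885201111
45435BC8689876666EF878BFF7236   44435AC867887665BFF977BFF6015
4333348CA678766777CFEA777FFC5   4333348DD777766667AFFA777FFB4
333333677ACC95789ED6AFF9787AF   333333677ADEA5689DD6AFF9777AF
...+-...+......+............+....++...######################
..........+......................++...--.###################
+...............+..............+......------################
.+......+..........+..+........++......--
[... 295 characters left out ...]
..-.+---.-##-+......-####O+++
.....+...................+......-#######--#####-......##..#-
.......+..........--...+.-#-.+.-.##.......--###-.....+......
.+.+.+..........--........-.--...##.......-#####-...........
.............+-----..+.++........##........######...........
...+..+...+..+..++..++...........##-#-##-....###-...-.......
....+.....+.+++......+..####-##-.-#--####-----.+++..........
.............+.....+..+..#-#--#--.#....-.#--.OO--....-.....+
.........+...+...+...+.++.......-##-----.-OOOO---..-#-++...+
.....+.......+.......+.+..+.#----###--....--...--...-#-.....
+...........+..........+...-----####--####--.OO--...........
...+.+...+.....+..........+.----##-OOOOOOO--+..-.........+..
```

The knob and prongs match the start picture, and the hand is clear above them. Handing in.

```bash
python3 -c "
from plant import arm
print(arm.job_done())"
```

```text
the job is handed in; nothing more can be done
None
```

I handed the job in at about 36 s; the hand-in returned no verdict. By the cameras, the two slotted blocks are in the near bin and the two flats in the far bin, and the rod is back down in the lock hole. The last flat showed only faintly through the bin pane, so its position is from image differencing.

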